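Sort spice jars, a spoon and a pen into their trays

ROBOT

A 6-joint arm with a two-finger parallel gripper is mounted at the origin on a cart in front of the work surface, level with it; the furniture and walls round the work are solid. World frame = base frame: x ahead of the robot, y to its left, z up, the work surface at z = 0. Lengths are in m, angles in rad, forces in N, time in s.
With the tool pointing down it reaches from about 0.25 to 0.775 m from the base axis. Payload 4 kg.
Tool frame: the origin (TCP) lies at the very end of the fingers, on their centre line; the grasp point (between the pads) lies 19 mm behind it; y points along the fingers, x is the direction in which the jaws open and shut, and the axes are right-handed (so a half turn about y gives the same grasp; the last joint's range is limited). The gripper opens to 85 mm and grips with 20 to 120 N. Pads are 22 mm wide; open, the fingers measure 114 mm over their backs; the gripper's body (76 mm by 85 mm) begins 54 mm behind the grasp point. The pads swing forward as they close: fully open they stand 13 mm farther back than shut.
Start: joints at [-1.37, 0.087, 1.371, -0, 1.684, -0.103], TCP at [0.165, -0.525, 0.231] pointing down, gripper open.
Joint ranges: [-3.1, 3.1], [-0.76, 2.03], [0.27, 2.55], [-1.08, 4.22], [0.17, 2.65], [-2.57, 2.57]. Speed limits (rad/s): [2.79, 2.79, 3.14, 3.14, 3.14, 3.14].

INTERFACE

Orientations are given as a 3x3 rotation matrix whose columns are the frame's x, y, z axes.
In Python, from cell import get_state, read_camera, camera_model, hand_in gives the robot as it stands.
- The arm moves only by the tool play_rows, never from a script. Its argument "commands" is a list of rows, each an object with "grip": the opening in per cent of the stroke, from 0 (shut) to 100 (fully open); "slide": the shift along the world's x, y, z in cm, a list of three; "twist": the turn, a rotation vector about the world's x, y, z in rad, a list of three. A call has 1 to 5 rows; each row shifts and turns the commanded pose from where the row before left it; what a row does not reach is not made up. A row lasts 1/12 s, in which the tool goes at most 41.7 mm and 7.16 degrees, less where a joint would pass 70% of its speed; a pose out of reach is approached as far as the arm can. A call with a gripper value outside its range is refused whole. The fingers move at their own pace and stop on an object; "force" is the grip in N (left out, the last holds). Time passes only in rows, so rows that do not move let the fingers close. It gives the time, the measured TCP pose, the force and the opening at its end, in the units of the state.
- get_state(): the state, without advancing time (a new reading comes with each control period).
- read_camera(name): name is "side" or "top"; returns (picture, depth): 420x560x3 uint8, red, green, blue; 420x560 float32, m along the optical axis (not along the pixel's ray), 0 where there is no reading.
- camera_model(name): a dict with "K" (3x3 intrinsics, pixels), "k1" (the pictures are not rectified: a ray, as slopes to the right and down, at radius r is drawn at 1 + k1 r^2 times it, then the intrinsics apply), "R" (3x3) and "t" (3): a world point X has camera coordinates R X + t. Camera axes: x right, y down, z forward; pixel columns grow to the right and rows downward; lengths in m; the calibration is good to about 2 mm. A picture is of the moment at which its call begins. camera_model takes no time and is no camera call.
- hand_in(): hands the job in, once; it reports no verdict.
The state is a dict: "clock": time; "joint_positions": joint angles; "joint_velocities": joint speeds; "tau": joint torques, N m; "tcp_pos": TCP position; "tool_rot": TCP orientation; "force": force on the tool from outside, world axes, zero at the start; "torque": the same for the moment, N m; "width": opening from 0.0 (shut) to 1.0 (fully open).
Only numpy, scipy, OpenCV 4.12 (cv2) and the standard library are available. Lean on these libraries where they do the work, as an engineer would, in place of code of your own. Each camera call takes 0.05 s, during which the arm holds its last target.

TASK

Tidy the worktop by sorting the loose things into the three steel trays, where each tray already holds one of its kind: stand the two spice jars from under the shelf upright on the floor of the tray with the salt shaker, lay the soup spoon flat and lengthwise in the tray with the fork, and lay the loose marker pen flat in the tray with the other pen. Leave the timer, the foil-lidded tub, the squeeze bottle and the big jar where they are, and never tip a spice jar over.

Things in the scene. Friction and masses are not known exactly. Their poses are not given: they have to be found in the camera images.
- jar_tall: round spice jar with a screw cap, 45 mm diameter, 108 mm tall, about 110 g (to be moved), standing upright under the overshelf, with its axis about 20 to 30 mm behind the shelf's front edge. Origin at the centre of its underside, z along its axis upwards. When held by a leaning tool, grip it near the top (about 25 mm below it), or its upper end bears on the gripper's palm and it swivels
- jar_short: round spice jar with a screw cap, 44 mm diameter, 98 mm tall, about 110 g (to be moved), standing upright under the overshelf, with its axis about 20 to 30 mm behind the shelf's front edge. Origin at the centre of its underside, z along its axis upwards. When held by a leaning tool, grip it near the top (about 25 mm below it), or its upper end bears on the gripper's palm and it swivels
- spoon: steel soup spoon lying flat on the table (to be moved), 196 x 40 x 14 mm; origin under its centre, x along its length; at the middle it is less than 32 mm wide and can be pinched there across its width
- pen: loose marker pen lying flat on the table (to be moved), 135 mm long, 17 mm wide, 16 mm high; origin under its centre, y along its length
- jar_tray: fixed open steel tray, one of three alike whose places are swapped; outside 233 x 138 mm (long along x), rim 37 mm above the table, inner floor 225 x 130 mm and 4 mm above the table. Origin on the table under its centre, z up. Known by the salt shaker (44 mm diameter, 90 mm tall) fixed in it, at x = +85 mm, y = 0
- cutlery_tray: fixed open steel tray, one of three alike whose places are swapped; outside 233 x 138 mm (long along x), rim 37 mm above the table, inner floor 225 x 130 mm and 4 mm above the table. Origin on the table under its centre, z up. Known by the fork (198 x 27 x 12 mm) fixed in it, along x at y = +47 mm
- pen_tray: fixed open steel tray, one of three alike whose places are swapped; outside 233 x 138 mm (long along x), rim 37 mm above the table, inner floor 225 x 130 mm and 4 mm above the table. Origin on the table under its centre, z up. Known by the marker pen (135 x 17 x 16 mm) fixed in it, along x at y = +50 mm
- overshelf: fixed raised steel shelf at the back: board 540 mm along y, 220 mm deep along +x, underside 280 mm above the table; legs at y = +-255 mm, 70 mm or more behind the front edge. Origin on the table below the middle of the front edge. Both jars, timer and tub stand under that edge, about 125 mm apart in any order: to reach in, the tool must lean about 35 degrees, pointing along the shelf's +x and down
- kitchen_timer: bystander, to be left alone: round twist timer, 62 mm diameter, 40 mm high, under the overshelf; origin at the centre of its underside
- foil_tub: bystander, to be left alone: round tub with a foil lid, 72 mm diameter, 71 mm high, under the overshelf; origin at the centre of its underside
- squeeze_bottle: bystander, to be left alone: tall squeeze bottle, 46 x 76 mm and 237 mm tall, at the back left; origin at the centre of its underside
- big_jar: bystander, to be left alone: big jar with a screw lid, 65 mm diameter, 94 mm tall, at the front left; origin at the centre of its underside

How it is judged:
By the outcome, as a careful person would: the job done as asked, in the order asked, and still so for the second after the job is handed in, with the robot touching nothing.
It also fails if it takes over 72 s, if anything falls off the work surface, if the arm or the gripper's body presses on something with over 40 N, if the wrist force passes 120 N, or if a joint passes its speed limit or range.

## Working session

There is one attempt and no reset: what is moved stays moved. The work goes in short steps, Python scripts to look and compute and a tool call to move; the robot and the scene stay as the last step left them, time stands still between calls to the robot, and variables do not carry over. Pictures are saved under pics/ and viewed, and the job is handed in when it is done.

Besides the shell and the picture viewer there is one more tool, called after "Emit:" by a JSON object that holds its "name" and its "arguments", one argument or row to a line. play_rows: Moves the arm, as the interface text tells. Its arguments: {"type":"object","properties":{"commands":{"type":"array"},"force":{"type":"number"}},"required":["commands"]}

```bash
mkdir -p pics; ls
python3 - <<'E'
from cell import *
import cv2,numpy as np
s=get_state();print(s)
for n in("side","top"):
    p,d=read_camera(n);np.savez(f"{n}0.npz",p=p,d=d)
    cv2.imwrite(f"pics/{n}0.png",p[:,:,::-1]);print(n,camera_model(n))
E
```

```text
pics
{'clock': 0.0, 'joint_positions': array([-1.37010471e+00,  8.79804441e-02,  1.37226873e+00, -1.85671253e-06,
        1.68361607e+00, -1.03101235e-01]), 'joint_velocities': array([-2.03399025e-04, -2.63756769e-04,  1.00303686e-03,  6.98662763e-04,
       -1.32833804e-05, -2.52943322e-04]), 'tau': array([-3.13043320e-04, -3.51868451e+01, -3.13269353e+01, -1.33352219e-04,
        1.08657021e-02,  7.22016154e-06]), 'tcp_pos': array([ 0.16442109, -0.52431952,  0.23011789]), 'tool_rot': array([[ 2.99140809e-01, -4.54841824e-04,  9.54208871e-01],
       [-9.54206301e-01,  2.22660741e-03,  2.99141065e-01],
       [-2.26071041e-03, -9.99997418e-01,  2.32056208e-04]]), 'force': array([-0.23309889,  0.01561377,  0.26213811]), 'torque': array([4.03312640e-05, 1.92915955e-02, 1.32065589e-03]), 'width': 1.0019080901524247}
side {'K': array([[545.4242134 ,   0.        , 275.23896178],
       [  0.        , 545.4242134 , 204.76469619],
       [  0.        ,   0.        ,   1.        ]]), 'k1': -0.22119385071088052, 'R': array([[ 0.99963298,  0.02666047, -0.00480785],
       [ 0.00913227, -0.49871467, -0.86671811],
       [-0.02550485,  0.8663561 , -0.4987751 ]]), 't': array([-0.50005834,  0.02384043,  1.70551737])}
top {'K': array([[451.8276465 ,   0.        , 282.52222911],
       [  0.        , 451.8276465 , 216.70677601],
       [  0.        ,   0.        ,   1.        ]]), 'k1': -0.002265004124091344, 'R': array([[-2.43580841e-04, -9.99999713e-01, -7.17918905e-04],
       [-9.98853666e-01,  2.77666521e-04, -4.78672802e-02],
       [ 4.78674657e-02,  7.05436378e-04, -9.98853447e-01]]), 't': array([0.03880246, 0.48119839, 1.37598462])}
```

View pics/side0.png

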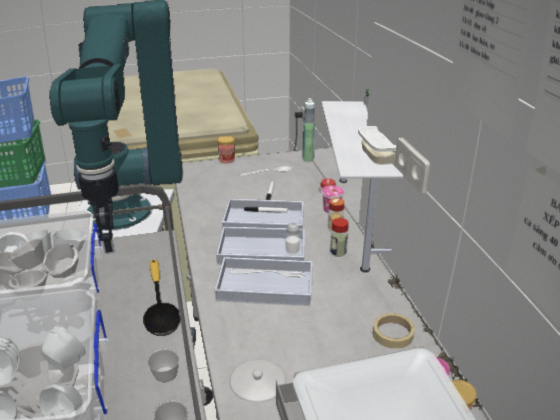

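View pics/top0.png

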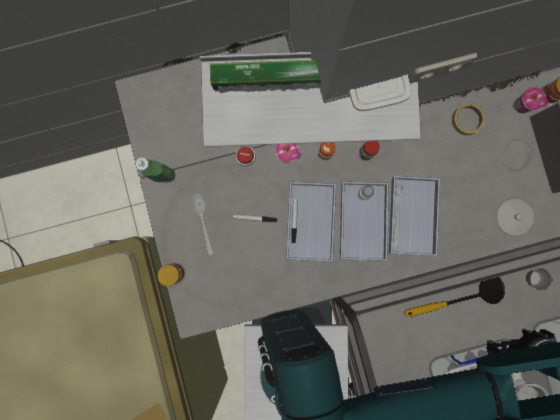

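```bash
cat > h.py <<'E'
import numpy as np,cv2
from cell import *
def load(f): z=np.load(f); return z['p'],z['d']
def und(n,uv):
    m=camera_model(n); uv=np.asarray(uv,float).reshape(-1,2);K=m['K']
    q=(uv-K[:2,2])/[K[0,0],K[1,1]]
    # drawn = s*(1+k1 r^2)
    return cv2.undistortPoints(uv.reshape(-1,1,2),K,np.array([m['k1'],0,0,0.]))[:,0]
def ray(n,uv):
    m=camera_model(n);s=und(n,uv);R=m['R'];o=-R.T@m['t']
    return o,np.c_[s,np.ones(len(s))]@R
def onz(n,uv,z):
    o,d=ray(n,uv); return o+d*((z-o[2])/d[:,2])[:,None]
def cloud(n,d):
    h,w=d.shape;u,v=np.meshgrid(np.arange(w),np.arange(h))
    o,r=ray(n,np.c_[u.ravel(),v.ravel()]);P=o+r*d.ravel()[:,None]
    P[d.ravel()<=0]=np.nan
    return P.reshape(h,w,3)
def proj(n,X):
    m=camera_model(n);X=np.asarray(X,float).reshape(-1,3)
    return cv2.projectPoints(X,cv2.Rodrigues(m['R'])[0],m['t'],m['K'],np.array([m['k1'],0,0,0.]))[0][:,0]
E
python3 - <<'E'
from h import *
for n in("side","top"):
    p,d=load(f"{n}0.npz");P=cloud(n,d);np.save(n+"P.npy",P)
    m=camera_model(n);print(n,-m['R'].T@m['t'])
p,d=load("top0.npz");P=np.load("topP.npy")
for nm,uv in dict(red=(371,149),orange=(327,150),tub=(288,152),timer=(245,155),shelfFL=(206,142),shelfFR=(418,136),salt=(367,192),bigjar=(171,275),bottle=(142,162),table=(260,180),spoon=(200,203),spoon2=(207,235),pen=(255,218),trayfloor=(320,220)).items():
    print(nm,P[uv[1],uv[0]].round(3))
c=cv2.resize(p[120:290,130:450],None,fx=2.5,fy=2.5,interpolation=cv2.INTER_CUBIC);cv2.imwrite("pics/topz.png",c[:,:,::-1])
p,d=load("side0.npz")
c=cv2.resize(p[80:310,200:420],None,fx=2.6,fy=2.6,interpolation=cv2.INTER_CUBIC);cv2.imwrite("pics/sidez.png",c[:,:,::-1])
E
```

```text
side [ 0.54315607 -1.45236402  0.86892833]
top [0.41479133 0.03769817 1.3974685 ]
red [ 0.671 -0.216  0.109]
orange [ 0.671 -0.091  0.097]
tub [0.67  0.022 0.072]
timer [0.668 0.152 0.037]
shelfFL [0.654 0.228 0.287]
shelfFR [ 0.669 -0.298  0.286]
salt [ 0.548 -0.205  0.098]
bigjar [nan nan nan]
bottle [0.613 0.403 0.234]
table [ 0.596  0.109 -0.003]
spoon [0.524 0.294 0.001]
spoon2 [0.425 0.271 0.009]
pen [0.477 0.123 0.017]
trayfloor [ 0.471 -0.077  0.002]
```

View pics/topz.png

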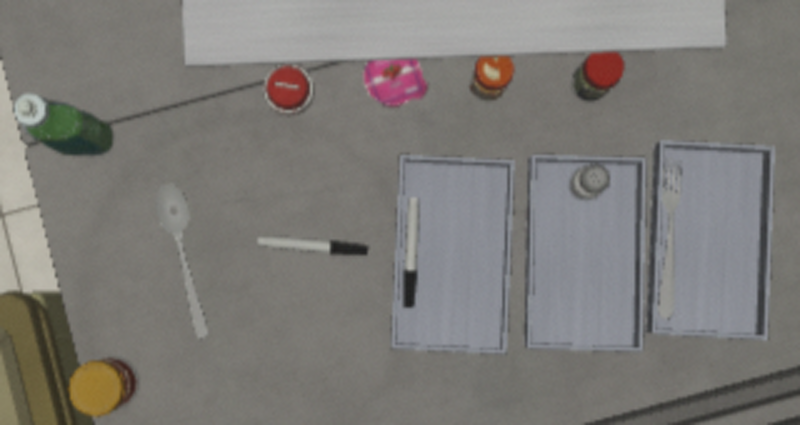

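View pics/sidez.png

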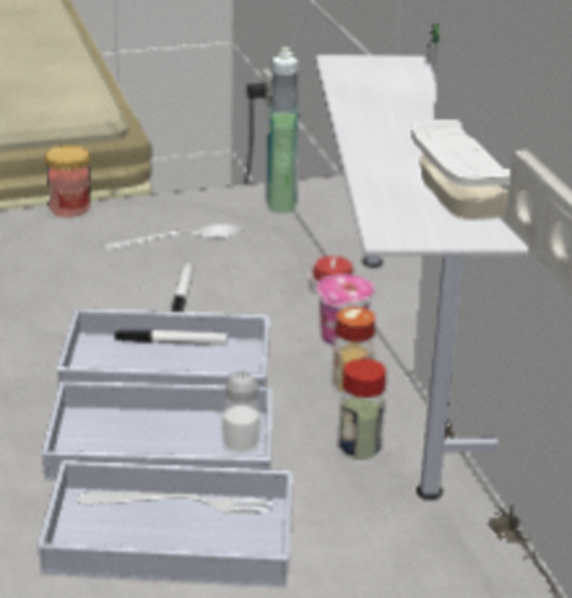

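Run:
```python
from h import *
p,d=load("top0.npz");P=np.load("topP.npy");Z=P[:,:,2]
def box(m,x0,x1,y0,y1):
    o=np.zeros_like(m);o[y0:y1,x0:x1]=m[y0:y1,x0:x1];return o
hsv=cv2.cvtColor(p,cv2.COLOR_RGB2HSV)
sat=(hsv[...,1]>120)&((hsv[...,0]<20)|(hsv[...,0]>165))
for nm,b,h in(("tall",(355,385,138,162),.108),("short",(315,340,140,162),.098)):
    m=box(sat,*b); ys,xs=np.nonzero(m); c=max(cv2.findContours(m.astype(np.uint8),0,2)[0],key=cv2.contourArea)
    (u,v),r=cv2.minEnclosingCircle(c); Q=P[m];Q=Q[Q[:,2]>h-.008]
    print(nm,(u,v),r,onz("top",(u,v),h).round(4),"mean",onz("top",(xs.mean(),ys.mean()),h).round(4),len(ys),Q.mean(0).round(4),Q.min(0).round(3),Q.max(0).round(3), xs.min(),xs.max(),ys.min(),ys.max())
# side rays of lids
q,e=load("side0.npz");hs=cv2.cvtColor(q,cv2.COLOR_RGB2HSV);st=(hs[...,1]>120)&((hs[...,0]<20)|(hs[...,0]>165));S=np.load("sideP.npy")
for nm,b in(("tall",(328,352,215,236)),("short",(325,348,196,213))):
    m=box(st,*b);ys,xs=np.nonzero(m);Q=S[m];print(nm,xs.min(),xs.max(),ys.min(),ys.max(),np.nanmean(Q,0).round(4),np.nanmin(Q,0).round(3),np.nanmax(Q,0).round(3))
    # lid mid centre ray passes lid x centre: intersect at mid-lid height
    h=.108 if nm=="tall" else .098
    print(onz("side",((xs.min()+xs.max())/2,ys.mean()),h-.007).round(4))
# spoon/pen height maps
for nm,b in(("spoon",(185,220,190,258)),("pen",(228,282,210,226)),):
    x0,x1,y0,y1=b
    print(nm);m=np.zeros(Z.shape,bool);g=hsv[...,2];m[y0:y1,x0:x1]=True
    bg=np.median(p[y0:y1,x0:x1].reshape(-1,3),0);dd=np.abs(p.astype(int)-bg).max(2)>28;m&=dd
    c=max(cv2.findContours(m.astype(np.uint8),0,2)[0],key=cv2.contourArea)
    mm=np.zeros(Z.shape,np.uint8);cv2.drawContours(mm,[c],-1,1,-1);ys,xs=np.nonzero(mm)
    W=onz("top",np.c_[xs,ys],.008)[:,:2]
    r=cv2.minAreaRect(W.astype(np.float32)*1000);print(r,len(xs),cv2.boxPoints(r).round(0).tolist())
    A=W-W.mean(0);w,v=np.linalg.eigh(A.T@A);t=A@v[:,1];print(W.mean(0),v[:,1],t.min(),t.max(), W.mean(0)+v[:,1]*(t.min()+t.max())/2)
    zz=P[mm>0][:,2]
    for k in np.linspace(t.min(),t.max(),11)[:-1]:
        s=(t>=k)&(t<k+(np.ptp(t))/10); l=A[s]@v[:,0]; print(round(k,3),np.nanmedian(zz[s]).round(4),l.min().round(3),l.max().round(3))
```

```text
tall (371.4403076171875, 147.08209228515625) 7.726227283477783 [[ 0.6772 -0.2174  0.108 ]] mean [[ 0.6769 -0.2167  0.108 ]] 177 [ 0.677  -0.2168  0.1082] [ 0.658 -0.237  0.1  ] [ 0.696 -0.196  0.116] 364 378 141 154
short (327.5, 148.9545440673828) 8.173074722290039 [[ 0.6737 -0.0919  0.098 ]] mean [[ 0.674  -0.0909  0.098 ]] 146 [ 0.6758 -0.0917  0.0989] [ 0.657 -0.111  0.091] [ 0.692 -0.07   0.107] 320 334 143 156
tall 332 347 218 232 [ 0.6774 -0.222   0.1017] [ 0.658 -0.241  0.045] [ 0.698 -0.109  0.112]
[[ 0.6777 -0.2212  0.101 ]]
short 325 343 199 210 [ 0.6761 -0.0895  0.0854] [ 0.653 -0.116  0.016] [0.698 0.012 0.103]
[[ 0.6716 -0.0994  0.091 ]]
spoon
((380.2886047363281, 261.921630859375), (21.579923629760742, 9.438605308532715), 31.34427833557129) 19 [[369.0, 260.0], [374.0, 252.0], [392.0, 264.0], [387.0, 272.0]]
[0.37980903 0.26253531] [-0.91344416 -0.40696409] -0.011358582810756501 0.010781239430167252 [0.38007271 0.26265279]
-0.011 0.0015 0.003 0.003
-0.009 0.0035 -0.005 0.005
-0.007 0.0048 0.001 0.001
-0.005 0.0054 -0.003 -0.001
-0.003 0.0019 0.002 0.002
-0.0 0.0024 -0.002 0.001
0.002 0.0032 -0.003 -0.0
0.004 0.0036 0.003 0.003
0.006 0.0037 -0.002 0.001
0.009 0.0031 -0.003 0.004
pen
((476.93218994140625, 123.57745361328125), (135.89791870117188, 15.762027740478516), 87.69082641601562) 160 [[466.0, 56.0], [482.0, 55.0], [488.0, 191.0], [472.0, 192.0]]
[0.47762657 0.11587092] [0.08974081 0.99596515] -0.060246374564790865 0.07582634874073657 [0.47832565 0.12362948]
-0.06 0.015 -0.007 0.005
-0.047 0.0153 -0.007 0.007
-0.033 0.0158 -0.008 0.008
-0.019 0.0153 -0.007 0.008
-0.006 0.0144 -0.003 0.004
0.008 0.0163 -0.004 0.005
0.021 0.0156 -0.004 0.003
0.035 0.0157 -0.003 0.004
0.049 0.016 -0.004 0.003
0.062 0.016 -0.003 0.004
```

Run:
```python
from h import *
# rim corners of trays, outer, from zoom picture topz (2.5x, offset 130,120); order FL BL? tl,tr,br,bl
Zc={"pen":[(399,156),(515,158),(507,353),(392,349)],"jar":[(529,156),(645,156),(643,350),(526,349)],"cut":[(657,141),(775,146),(768,341),(652,334)]}
for k,c in Zc.items():
    uv=np.array(c)/2.5+[130,120]-0.3
    W=onz("top",uv,.037)[:,:2]; print(k,W.round(3).tolist(),W.mean(0).round(4))
    ex=(W[0]+W[1]-W[2]-W[3])/2; print(np.linalg.norm(ex),np.degrees(np.arctan2(ex[1],ex[0])), np.linalg.norm(W[0]-W[1]))
print(onz("top",[(203,145),(420,139)],.283))
```

```text
pen [[0.585, 0.018], [0.582, -0.122], [0.347, -0.111], [0.352, 0.027]] [ 0.4666 -0.0472]
0.23416828397375472 -2.399486856688402 0.1403886078963892
jar [[0.585, -0.139], [0.585, -0.28], [0.351, -0.275], [0.352, -0.134]] [ 0.4681 -0.2068]
0.23343688451161154 -1.2480005878759253 0.1403851806275993
cut [[0.603, -0.294], [0.597, -0.437], [0.361, -0.425], [0.37, -0.286]] [ 0.4828 -0.3604]
0.23447430111515022 -2.5867656919345623 0.14295458896115257
[[ 0.6469353   0.23637033  0.283     ]
 [ 0.66182215 -0.30389234  0.283     ]]
```

```bash
cat >> h.py <<'E'
from scipy.spatial.transform import Rotation as Ro
def tool(jaw_deg,lean=0,az=0):
    l=np.radians(lean);a=np.radians(az);j=np.radians(jaw_deg)
    y=np.array([np.sin(l)*np.cos(a),np.sin(l)*np.sin(a),-np.cos(l)])
    x=np.array([np.cos(j),np.sin(j),0]);x-=y*(x@y);x/=np.linalg.norm(x)
    return np.c_[x,y,np.cross(x,y)]
def go(grasp,R,off=0.019):
    s=get_state();T=np.asarray(grasp)+off*R[:,1]
    dv=(T-s['tcp_pos'])*100;rv=Ro.from_matrix(R@s['tool_rot'].T).as_rotvec()
    print("t",round(s['clock'],2),"tcp",s['tcp_pos'].round(4),"slide cm",dv.round(2),"twist",rv.round(3),"q",s['joint_positions'].round(2),"w",round(s['width'],3),"F",s['force'].round(1))
E
python3 - <<'E'
from h import *
R=tool(-90,35)
go(np.array([.677,-.218,.083])-.12*R[:,1],R)
c=np.array([[167,184],[203,337],[185,235]])/2.5+[130,120]-.3
print(onz("top",c,.006).round(4))
E
```

```text
t 0.1 tcp [ 0.1644 -0.5244  0.2302] slide cm [45.46 30.64 -6.45] twist [ 0.091 -0.606 -0.295] q [-1.37  0.09  1.37 -0.    1.68 -0.1 ] w 0.999 F [-0.4  0.2 -0.5]
[[0.554  0.3046 0.006 ]
 [0.3653 0.2587 0.006 ]
 [0.4908 0.2818 0.006 ]]
```

Emit:
{"name": "play_rows", "arguments": {
  "commands": [
    {"grip":100,"slide":[3,2,0],"twist":[0.006,-0.04,-0.02]},
    {"grip":100,"slide":[3,2,0],"twist":[0.006,-0.04,-0.02]},
    {"grip":100,"slide":[3,2,0],"twist":[0.006,-0.04,-0.02]},
    {"grip":100,"slide":[3,2,0],"twist":[0.006,-0.04,-0.02]},
    {"grip":100,"slide":[3,2,0],"twist":[0.006,-0.04,-0.02]}
  ],
  "force": 40
}}

```text
clock: 0.52
tcp_pos: [0.3156, -0.4237, 0.2308]
tool_rot: [[0.198, 0.201, 0.959], [-0.98, 0.021, 0.198], [0.02, -0.979, 0.201]]
force: [-0.5, -0.5, -0.2]
width: 1.002
```

Emit:
{"name": "play_rows", "arguments": {
  "commands": [
    {"grip":100,"slide":[3,2,0],"twist":[0.006,-0.04,-0.02]},
    {"grip":100,"slide":[3,2,0],"twist":[0.006,-0.04,-0.02]},
    {"grip":100,"slide":[3,2,0],"twist":[0.006,-0.04,-0.02]},
    {"grip":100,"slide":[3,2,0],"twist":[0.006,-0.04,-0.02]},
    {"grip":100,"slide":[3,2,0],"twist":[0.006,-0.04,-0.02]}
  ]
}}

```text
clock: 0.93
tcp_pos: [0.4656, -0.3236, 0.2309]
tool_rot: [[0.095, 0.394, 0.914], [-0.995, 0.019, 0.095], [0.02, -0.919, 0.394]]
force: [0.0, 0.4, -0.3]
width: 1.0
```

Run:
```python
from h import *
R=tool(-90,35)
go(np.array([.677,-.218,.083])-.12*R[:,1],R)
```

```text
t 0.93 tcp [ 0.4656 -0.3236  0.2309] slide cm [15.35 10.56 -6.51] twist [ 0.03  -0.205 -0.093] q [-0.89 -0.08  1.59  0.33  1.39  0.56] w 1.0 F [ 0.   0.4 -0.3]
```

Emit:
{"name": "play_rows", "arguments": {
  "commands": [
    {"grip":100,"slide":[3.07,2.11,-1.3],"twist":[0.006,-0.041,-0.019]},
    {"grip":100,"slide":[3.07,2.11,-1.3],"twist":[0.006,-0.041,-0.019]},
    {"grip":100,"slide":[3.07,2.11,-1.3],"twist":[0.006,-0.041,-0.019]},
    {"grip":100,"slide":[3.07,2.11,-1.3],"twist":[0.006,-0.041,-0.019]},
    {"grip":100,"slide":[3.07,2.11,-1.3],"twist":[0.006,-0.041,-0.018]}
  ]
}}

```text
clock: 1.35
tcp_pos: [0.6189, -0.2179, 0.1654]
tool_rot: [[-0.001, 0.573, 0.819], [-1.0, -0.001, -0.001], [0.0, -0.819, 0.573]]
force: [-0.2, -1.1, -0.0]
width: 1.0
```

Run:
```python
from h import *
R=tool(-90,35)
go(np.array([.677,-.218,.083]),R)
p,d=read_camera("side");cv2.imwrite("pics/s1.png",cv2.resize(p[80:310,200:420],None,fx=2.6,fy=2.6)[:,:,::-1])
```

```text
t 1.35 tcp [ 0.6189 -0.2179  0.1654] slide cm [ 6.9  -0.01 -9.79] twist [ 0.    -0.     0.001] q [-0.58  0.    1.71  0.4   0.94  0.83] w 1.0 F [-0.2 -1.1 -0. ]
```

View pics/s1.png

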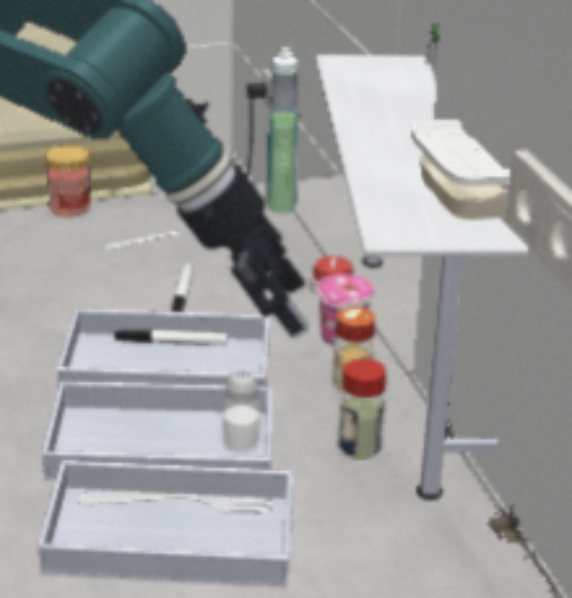

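The picture shows the open gripper leaning toward the red-capped jar at zoom (362,375), clear of the shelf board. I'm approaching along the tool axis.

Emit:
{"name": "play_rows", "arguments": {
  "commands": [
    {"grip":100,"slide":[1.4,0,-2],"twist":[0,0,0]},
    {"grip":100,"slide":[1.4,0,-2],"twist":[0,0,0]},
    {"grip":100,"slide":[1.4,0,-2],"twist":[0,0,0]},
    {"grip":100,"slide":[1.4,0,-2],"twist":[0,0,0]},
    {"grip":100,"slide":[1.3,0,-1.8],"twist":[0,0,0]}
  ]
}}

```text
clock: 1.82
tcp_pos: [0.6869, -0.2187, 0.0659]
tool_rot: [[0.001, 0.57, 0.821], [-1.0, 0.0, 0.0], [-0.0, -0.821, 0.57]]
force: [0.6, -0.4, 0.3]
width: 1.001
```

Run:
```python
from h import *
R=tool(-90,35)
go(np.array([.677,-.218,.083]),R)
p,d=read_camera("side");cv2.imwrite("pics/s2.png",cv2.resize(p[130:290,230:420],None,fx=3.5,fy=3.5)[:,:,::-1])
```

```text
t 1.82 tcp [ 0.6869 -0.2187  0.0659] slide cm [0.1  0.07 0.15] twist [-0.    -0.004 -0.001] q [-0.52  0.23  1.67  0.43  0.75  0.81] w 1.001 F [ 0.6 -0.4  0.3]
```

View pics/s2.png

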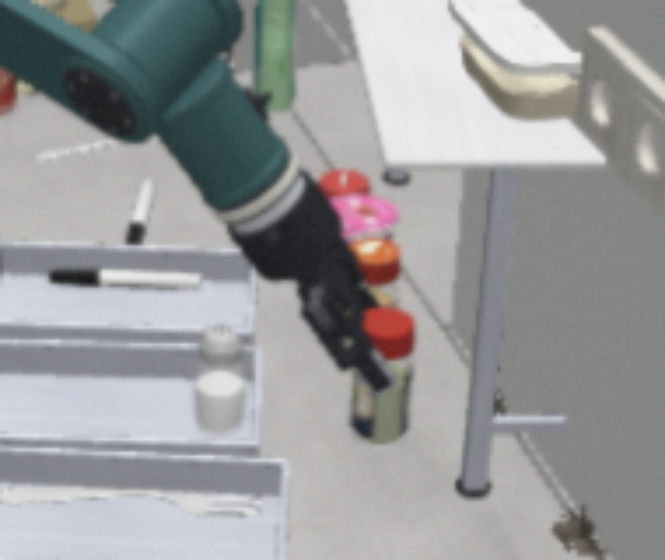

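The fingers straddle the red-capped jar near zoom (385,385), below the cap. Closing on it.

Emit:
{"name": "play_rows", "arguments": {
  "commands": [
    {"grip":30,"slide":[0.1,0.05,0.1],"twist":[0,0,0]},
    {"grip":30,"slide":[0,0,0],"twist":[0,0,0]},
    {"grip":30,"slide":[0,0,0],"twist":[0,0,0]},
    {"grip":30,"slide":[0,0,0],"twist":[0,0,0]},
    {"grip":30,"slide":[0,0,0],"twist":[0,0,0]}
  ],
  "force": 50
}}

```text
clock: 2.28
tcp_pos: [0.6885, -0.2194, 0.0717]
tool_rot: [[-0.0, 0.575, 0.818], [-1.0, -0.002, 0.001], [0.002, -0.818, 0.575]]
force: [0.5, 0.0, 1.6]
width: 0.508
```

Emit:
{"name": "play_rows", "arguments": {
  "commands": [
    {"grip":30,"slide":[0,0,0],"twist":[0,0,0]},
    {"grip":30,"slide":[0,0,0],"twist":[0,0,0]},
    {"grip":30,"slide":[0,0,0],"twist":[0,0,0]},
    {"grip":30,"slide":[0,0,0],"twist":[0,0,0]}
  ]
}}

```text
clock: 2.62
tcp_pos: [0.6889, -0.2194, 0.0716]
tool_rot: [[-0.0, 0.575, 0.818], [-1.0, -0.002, 0.001], [0.002, -0.818, 0.575]]
force: [-1.2, 0.5, 6.4]
width: 0.509
```

Emit:
{"name": "play_rows", "arguments": {
  "commands": [
    {"grip":30,"slide":[0,0,0.4],"twist":[0,0,0]},
    {"grip":30,"slide":[0,0,0.7],"twist":[0,0,0]},
    {"grip":30,"slide":[0,0,0.7],"twist":[0,0,0]},
    {"grip":30,"slide":[0,0,0.4],"twist":[0,0,0]},
    {"grip":30,"slide":[0,0,0],"twist":[0,0,0]}
  ]
}}

```text
clock: 3.03
tcp_pos: [0.6887, -0.2192, 0.0931]
tool_rot: [[0.0, 0.574, 0.819], [-1.0, -0.002, 0.001], [0.002, -0.819, 0.574]]
force: [0.6, 0.4, -0.4]
width: 0.509
```

Run:
```python
from h import *
R=tool(-90,35)
go(np.array([.677,-.218,.083]),R)
p,d=read_camera("side");cv2.imwrite("pics/s3.png",cv2.resize(p[130:290,230:420],None,fx=3.5,fy=3.5)[:,:,::-1])
```

```text
t 3.03 tcp [ 0.6887 -0.2192  0.0931] slide cm [-0.08  0.12 -2.57] twist [ 0.002  0.001 -0.   ] q [-0.51  0.21  1.64  0.41  0.79  0.84] w 0.509 F [ 0.6  0.4 -0.4]
```

View pics/s3.png

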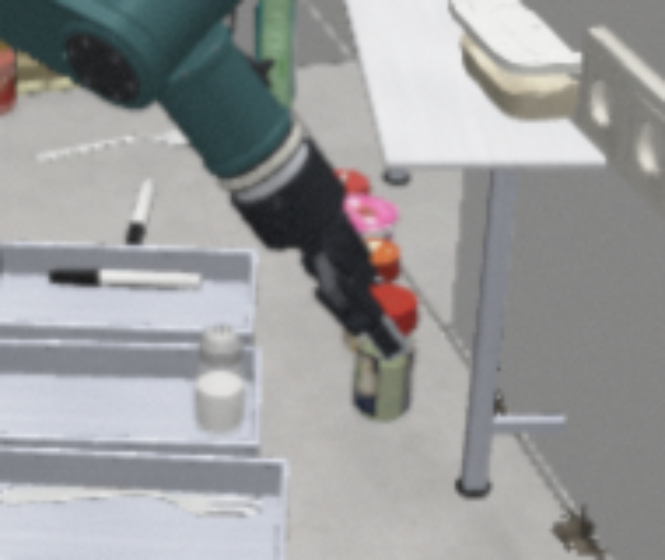

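The jar is off the table, with its base at about (381,405) in the zoom, and nearly upright. Carrying it to the middle tray, where the salt shaker is.

Emit:
{"name": "play_rows", "arguments": {
  "commands": [
    {"grip":30,"slide":[-0.6,0,0.6],"twist":[0,0,0]},
    {"grip":30,"slide":[-1.2,0,1],"twist":[0,0,0]},
    {"grip":30,"slide":[-1.5,0.1,1.2],"twist":[0,0,0]},
    {"grip":30,"slide":[-1.5,0.1,1.2],"twist":[0,0,0]},
    {"grip":30,"slide":[-1.5,0.1,0.5],"twist":[0,0,0]}
  ]
}}

```text
clock: 3.5
tcp_pos: [0.6247, -0.2161, 0.1384]
tool_rot: [[0.0, 0.574, 0.819], [-1.0, -0.002, 0.001], [0.002, -0.819, 0.574]]
force: [0.1, -1.0, -0.0]
width: 0.513
```

Emit:
{"name": "play_rows", "arguments": {
  "commands": [
    {"grip":30,"slide":[-1.7,0.1,0.7],"twist":[0,0,0]},
    {"grip":30,"slide":[-1.7,0.1,0.7],"twist":[0,0,0]},
    {"grip":30,"slide":[-1.7,0.1,0.7],"twist":[0,0,0]},
    {"grip":30,"slide":[-1.7,0.1,0.7],"twist":[0,0,0]},
    {"grip":30,"slide":[-1.7,0.1,0.7],"twist":[0,0,0]}
  ]
}}

```text
clock: 3.92
tcp_pos: [0.5391, -0.2106, 0.1722]
tool_rot: [[0.0, 0.573, 0.82], [-1.0, -0.001, 0.001], [0.001, -0.82, 0.573]]
force: [0.2, -0.9, -0.5]
width: 0.509
```

Emit:
{"name": "play_rows", "arguments": {
  "commands": [
    {"grip":30,"slide":[-1.5,0.1,0.7],"twist":[0,0,0]},
    {"grip":30,"slide":[-1.3,0.1,0],"twist":[0,0,0]},
    {"grip":30,"slide":[-1,0.1,0],"twist":[0,0,0]},
    {"grip":30,"slide":[-0.5,0,0],"twist":[0,0,0]},
    {"grip":30,"slide":[0,0,0],"twist":[0,0,0]}
  ]
}}

```text
clock: 4.33
tcp_pos: [0.496, -0.2077, 0.1779]
tool_rot: [[-0.001, 0.572, 0.82], [-1.0, -0.001, -0.0], [0.001, -0.82, 0.572]]
force: [0.7, -0.2, -1.3]
width: 0.503
```

Run:
```python
from h import *
R=tool(-90,35)
s=get_state();print(s['tcp_pos'],s['width'],s['force'])
p,d=read_camera("side");cv2.imwrite("pics/s4.png",cv2.resize(p[130:310,190:390],None,fx=3.3,fy=3.3)[:,:,::-1])
```

```text
[ 0.4960216  -0.2077353   0.17786722] 0.5032782707967827 [ 0.67879877 -0.19875766 -1.25705216]
```

View pics/s4.png

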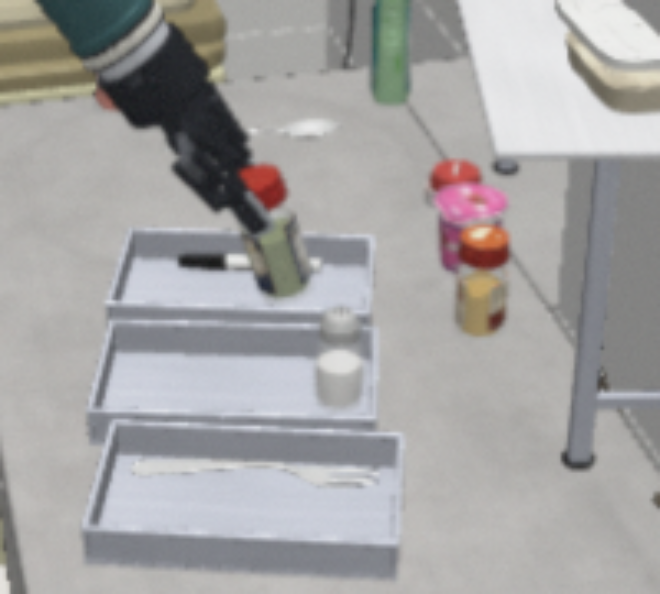

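The jar swung in the pads: cap at zoom (263,175), base at (285,290), so it is tilted about 12° with the base toward +x. I'll turn the tool back to upright it.

Emit:
{"name": "play_rows", "arguments": {
  "commands": [
    {"grip":30,"slide":[0,0,0],"twist":[0,0.05,0]},
    {"grip":30,"slide":[0,0,0],"twist":[0,0.05,0]},
    {"grip":30,"slide":[0,0,0],"twist":[0,0.05,0]},
    {"grip":30,"slide":[0,0,0],"twist":[0,0.05,0]},
    {"grip":30,"slide":[0,0,0],"twist":[0,0,0]}
  ],
  "force": 70
}}

```text
clock: 4.8
tcp_pos: [0.4992, -0.208, 0.1792]
tool_rot: [[0.002, 0.399, 0.917], [-1.0, -0.001, 0.002], [0.002, -0.917, 0.399]]
force: [-0.4, -0.2, -0.3]
width: 0.504
```

Run:
```python
from h import *
s=get_state();print(s['tcp_pos'],s['width'],s['force'])
p,d=read_camera("side");cv2.imwrite("pics/s5.png",cv2.resize(p[130:310,190:390],None,fx=3.3,fy=3.3)[:,:,::-1])
hs=cv2.cvtColor(p,cv2.COLOR_RGB2HSV)
S=cloud("side",d);m=(abs(S[...,1]+.205)<.035)&(S[...,2]>.04)&(S[...,0]>.44)&(S[...,0]<.56)&(hs[...,2]>60)&(hs[...,1]>50)
m[:,:]&=True
Q=S[m]
for z in np.arange(.06,.24,.01):
    q=Q[(Q[:,2]>z)&(Q[:,2]<z+.01)]
    if len(q)>3:print(z.round(2),len(q),np.percentile(q[:,0],[3,50,97]).round(3),q[:,1].mean().round(3))
```

```text
[ 0.49915855 -0.20802372  0.1792286 ] 0.5041715787111449 [-0.39340518 -0.19547525 -0.32199187]
0.17 7 [0.494 0.501 0.509] -0.228
0.19 5 [0.504 0.507 0.514] -0.224
0.2 24 [0.499 0.509 0.517] -0.223
0.21 84 [0.488 0.503 0.514] -0.211
0.22 13 [0.493 0.502 0.514] -0.213
0.23 5 [0.487 0.487 0.49 ] -0.235
```

View pics/s5.png

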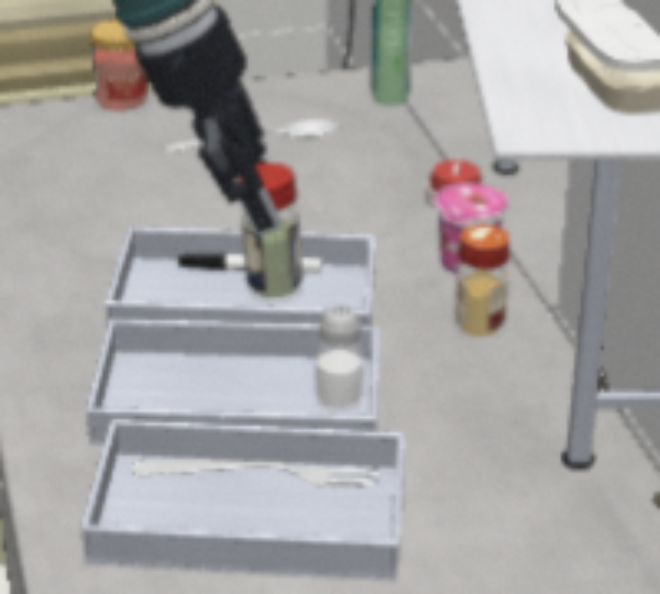

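The jar is upright now. It needs to go 2 cm back and then down.

Emit:
{"name": "play_rows", "arguments": {
  "commands": [
    {"grip":30,"slide":[-0.6,0,-0.5],"twist":[0,0,0]},
    {"grip":30,"slide":[-0.6,0,-1],"twist":[0,0,0]},
    {"grip":30,"slide":[-0.5,0,-1],"twist":[0,0,0]},
    {"grip":30,"slide":[-0.3,0,-1],"twist":[0,0,0]},
    {"grip":30,"slide":[0,0,-1],"twist":[0,0,0]}
  ]
}}

```text
clock: 5.27
tcp_pos: [0.4757, -0.2076, 0.1316]
tool_rot: [[-0.001, 0.397, 0.918], [-1.0, -0.0, -0.001], [0.0, -0.918, 0.397]]
force: [0.0, -0.2, -1.7]
width: 0.505
```

Emit:
{"name": "play_rows", "arguments": {
  "commands": [
    {"grip":30,"slide":[0,0,-1.2],"twist":[0,0,0]},
    {"grip":30,"slide":[0,0,-1.2],"twist":[0,0,0]},
    {"grip":30,"slide":[0,0,-1.2],"twist":[0,0,0]},
    {"grip":30,"slide":[0,0,-0.8],"twist":[0,0,0]},
    {"grip":30,"slide":[0,0,-0.5],"twist":[0,0,0]}
  ]
}}

```text
clock: 5.68
tcp_pos: [0.4761, -0.2073, 0.0822]
tool_rot: [[-0.0, 0.396, 0.918], [-1.0, 0.001, -0.0], [-0.001, -0.918, 0.396]]
force: [-0.2, 0.1, -0.3]
width: 0.502
```

Run:
```python
from h import *
s=get_state();print(s['tcp_pos'],s['width'],s['force'])
p,d=read_camera("side");cv2.imwrite("pics/s6.png",cv2.resize(p[150:300,210:370],None,fx=4,fy=4)[:,:,::-1])
```

```text
[ 0.4761019  -0.2072789   0.08221843] 0.5019638231787522 [-0.21803131  0.08301175 -0.34420967]
```

View pics/s6.png

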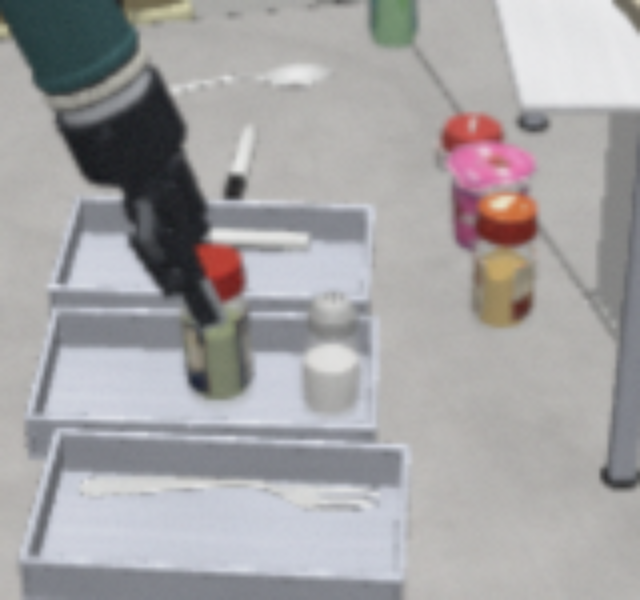

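Jar upright over the tray, its base (220,393 in the zoom) just above the floor. Creeping down.

Emit:
{"name": "play_rows", "arguments": {
  "commands": [
    {"grip":30,"slide":[0,0,-0.3],"twist":[0,0,0]},
    {"grip":30,"slide":[0,0,-0.3],"twist":[0,0,0]},
    {"grip":30,"slide":[0,0,-0.2],"twist":[0,0,0]},
    {"grip":30,"slide":[0,0,0],"twist":[0,0,0]}
  ]
}}

```text
clock: 6.07
tcp_pos: [0.4771, -0.2079, 0.0763]
tool_rot: [[0.0, 0.398, 0.917], [-1.0, -0.001, 0.001], [0.001, -0.917, 0.398]]
force: [0.8, 0.3, -0.3]
width: 0.505
```

Emit:
{"name": "play_rows", "arguments": {
  "commands": [
    {"grip":30,"slide":[0,0,-0.15],"twist":[0,0,0]},
    {"grip":30,"slide":[0,0,-0.15],"twist":[0,0,0]},
    {"grip":30,"slide":[0,0,0],"twist":[0,0,0]}
  ]
}}

```text
clock: 6.32
tcp_pos: [0.4778, -0.2082, 0.0744]
tool_rot: [[0.0, 0.4, 0.917], [-1.0, -0.001, 0.001], [0.002, -0.917, 0.4]]
force: [-1.5, 1.3, 3.3]
width: 0.506
```

Emit:
{"name": "play_rows", "arguments": {
  "commands": [
    {"grip":30,"slide":[0,0,-0.1],"twist":[0,0,0]},
    {"grip":30,"slide":[0,0,0],"twist":[0,0,0]},
    {"grip":30,"slide":[0,0,0],"twist":[0,0,0]}
  ]
}}

```text
clock: 6.57
tcp_pos: [0.4783, -0.2082, 0.0743]
tool_rot: [[0.0, 0.401, 0.916], [-1.0, -0.002, 0.001], [0.002, -0.916, 0.401]]
force: [-1.2, 2.1, 5.1]
width: 0.505
```

Run:
```python
from h import *
s=get_state();print(s['tcp_pos'],s['width'],s['force'])
p,d=read_camera("side");cv2.imwrite("pics/s7.png",cv2.resize(p[150:300,210:370],None,fx=4,fy=4)[:,:,::-1])
```

```text
[ 0.47831796 -0.20823125  0.07434524] 0.5053485741105112 [-1.19785017  2.11118959  5.1482495 ]
```

View pics/s7.png

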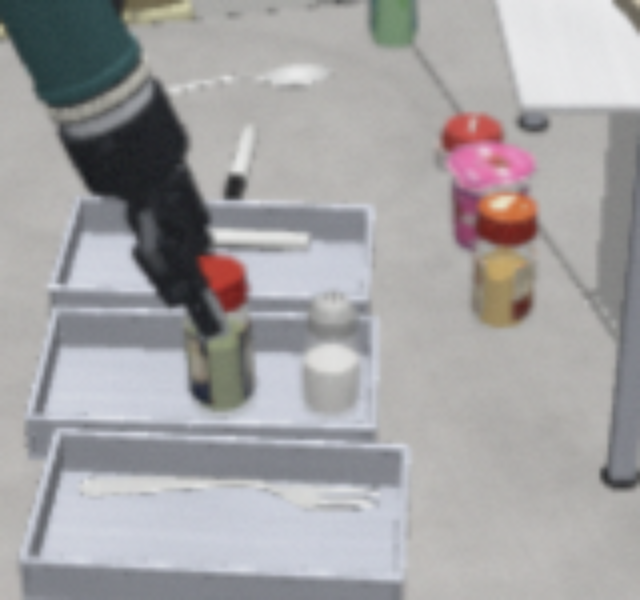

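The jar is on the tray floor (base near (222,405)), upright, with 5 N contact. Releasing it.

Emit:
{"name": "play_rows", "arguments": {
  "commands": [
    {"grip":52,"slide":[0,0,0],"twist":[0,0,0]},
    {"grip":56,"slide":[0,0,0],"twist":[0,0,0]},
    {"grip":65,"slide":[0,0,0],"twist":[0,0,0]},
    {"grip":85,"slide":[0,0,0],"twist":[0,0,0]},
    {"grip":100,"slide":[0,0,0],"twist":[0,0,0]}
  ]
}}

```text
clock: 7.03
tcp_pos: [0.4765, -0.2076, 0.0716]
tool_rot: [[0.0, 0.397, 0.918], [-1.0, -0.0, 0.0], [0.0, -0.918, 0.397]]
force: [-0.5, 0.0, -0.3]
width: 0.905
```

Emit:
{"name": "play_rows", "arguments": {
  "commands": [
    {"grip":100,"slide":[0,0,0],"twist":[0,0,0]},
    {"grip":100,"slide":[-0.4,0,0.9],"twist":[0,0,0]},
    {"grip":100,"slide":[-0.4,0,0.9],"twist":[0,0,0]},
    {"grip":100,"slide":[-0.8,0,1.8],"twist":[0,0,0]},
    {"grip":100,"slide":[-1.2,0,2.7],"twist":[0,0,0]}
  ]
}}

```text
clock: 7.45
tcp_pos: [0.4476, -0.2068, 0.1343]
tool_rot: [[0.001, 0.395, 0.919], [-1.0, 0.002, -0.0], [-0.002, -0.919, 0.395]]
force: [0.2, 0.4, -0.4]
width: 0.993
```

Emit:
{"name": "play_rows", "arguments": {
  "commands": [
    {"grip":100,"slide":[-1.2,0,2.7],"twist":[0,0,0]},
    {"grip":100,"slide":[-1.2,0,2.7],"twist":[0,0,0]},
    {"grip":100,"slide":[0,0,0],"twist":[0,0,0]}
  ]
}}

```text
clock: 7.7
tcp_pos: [0.4262, -0.2102, 0.1982]
tool_rot: [[-0.001, 0.408, 0.913], [-1.0, -0.01, 0.003], [0.011, -0.913, 0.408]]
force: [1.7, -1.3, 1.6]
width: 0.998
```

Run:
```python
from h import *
R=tool(-90,35)
go(np.array([.675,-.093,.073])-.12*R[:,1],R)
p,d=read_camera("side");cv2.imwrite("pics/s8.png",cv2.resize(p[130:300,190:390],None,fx=3.5,fy=3.5)[:,:,::-1])
```

```text
t 7.7 tcp [ 0.4262 -0.2102  0.1982] slide cm [19.09 11.72 -4.24] twist [ 0.011 -0.191  0.002] q [-0.77 -0.34  1.87  0.29  1.3   0.76] w 0.998 F [ 1.7 -1.3  1.6]
```

View pics/s8.png

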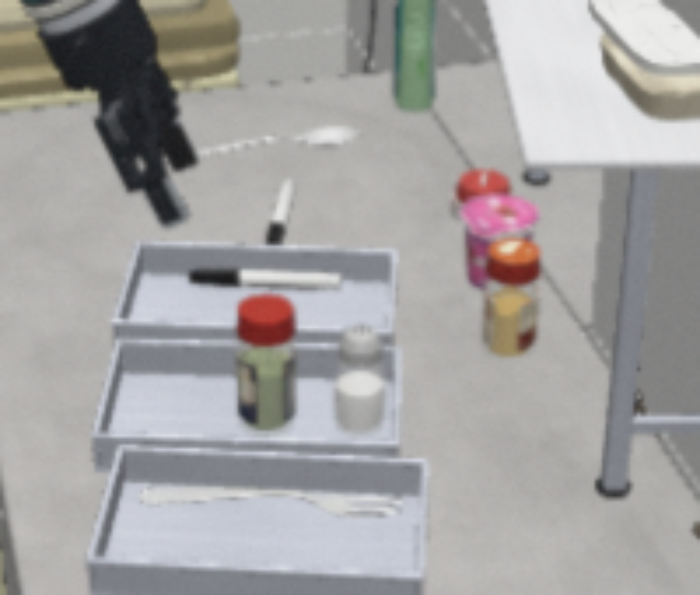

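jar_tall stands upright in the jar tray (base at (265,425)) beside the shaker. Next is the orange-capped short jar.

Emit:
{"name": "play_rows", "arguments": {
  "commands": [
    {"grip":100,"slide":[2.4,1.5,0],"twist":[0.001,-0.024,0]},
    {"grip":100,"slide":[2.4,1.5,0],"twist":[0.001,-0.024,0]},
    {"grip":100,"slide":[2.4,1.5,0],"twist":[0.001,-0.024,0]},
    {"grip":100,"slide":[2.4,1.5,0],"twist":[0.001,-0.024,0]},
    {"grip":100,"slide":[2.4,1.5,0],"twist":[0.001,-0.024,0]}
  ]
}}

```text
clock: 8.17
tcp_pos: [0.5456, -0.1318, 0.1888]
tool_rot: [[0.0, 0.505, 0.863], [-1.0, 0.004, -0.002], [-0.005, -0.863, 0.505]]
force: [0.1, 0.0, -0.2]
width: 0.999
```

Emit:
{"name": "play_rows", "arguments": {
  "commands": [
    {"grip":100,"slide":[2.4,1.4,-1.4],"twist":[0.001,-0.024,0]},
    {"grip":100,"slide":[2.4,1.4,-1.4],"twist":[0.001,-0.024,0]},
    {"grip":100,"slide":[2.3,1.4,-1.4],"twist":[0.001,-0.024,0]},
    {"grip":100,"slide":[0,0,0],"twist":[0,0,0]}
  ]
}}

```text
clock: 8.5
tcp_pos: [0.6152, -0.0873, 0.1414]
tool_rot: [[0.004, 0.559, 0.829], [-1.0, 0.012, -0.003], [-0.011, -0.829, 0.559]]
force: [-0.9, -0.2, -1.6]
width: 1.001
```

Run:
```python
from h import *
R=tool(-90,35)
go(np.array([.675,-.093,.073]),R)
```

```text
t 8.5 tcp [ 0.6152 -0.0873  0.1414] slide cm [ 7.07 -0.57 -8.39] twist [-0.011 -0.017 -0.004] q [-0.34 -0.08  1.83  0.26  0.84  1.11] w 1.001 F [-0.9 -0.2 -1.6]
```

Emit:
{"name": "play_rows", "arguments": {
  "commands": [
    {"grip":100,"slide":[1.2,-0.5,-1.4],"twist":[-0.01,-0.016,-0.004]},
    {"grip":100,"slide":[1.5,0,-1.8],"twist":[0,0,0]},
    {"grip":100,"slide":[1.5,0,-1.8],"twist":[0,0,0]},
    {"grip":100,"slide":[1.5,0,-1.8],"twist":[0,0,0]},
    {"grip":100,"slide":[1.3,0,-1.6],"twist":[0,0,0]}
  ]
}}

```text
clock: 8.92
tcp_pos: [0.686, -0.096, 0.062]
tool_rot: [[-0.003, 0.578, 0.816], [-1.0, -0.004, -0.001], [0.003, -0.816, 0.578]]
force: [1.2, -0.1, 0.2]
width: 1.0
```

Emit:
{"name": "play_rows", "arguments": {
  "commands": [
    {"grip":100,"slide":[0,0,0],"twist":[0,0,0]},
    {"grip":100,"slide":[0,0,0],"twist":[0,0,0]}
  ]
}}

```text
clock: 9.08
tcp_pos: [0.685, -0.0958, 0.0614]
tool_rot: [[-0.003, 0.576, 0.818], [-1.0, -0.003, -0.001], [0.002, -0.818, 0.576]]
force: [-0.6, -0.8, 0.1]
width: 1.002
```

Run:
```python
from h import *
R=tool(-90,35)
go(np.array([.675,-.093,.073]),R)
p,d=read_camera("side");cv2.imwrite("pics/s9.png",cv2.resize(p[130:290,230:420],None,fx=3.5,fy=3.5)[:,:,::-1])
p,d=read_camera("top");cv2.imwrite("pics/t9.png",cv2.resize(p[120:280,230:430],None,fx=3.5,fy=3.5)[:,:,::-1])
```

```text
t 9.08 tcp [ 0.685  -0.0958  0.0614] slide cm [ 0.09  0.28 -0.4 ] twist [0.002 0.003 0.003] q [-0.3   0.16  1.77  0.28  0.64  1.1 ] w 1.002 F [-0.6 -0.8  0.1]
```

View pics/s9.png

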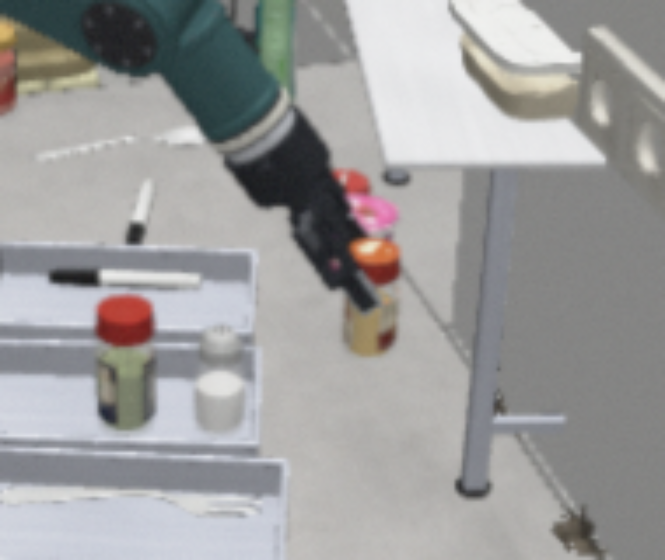

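View pics/t9.png

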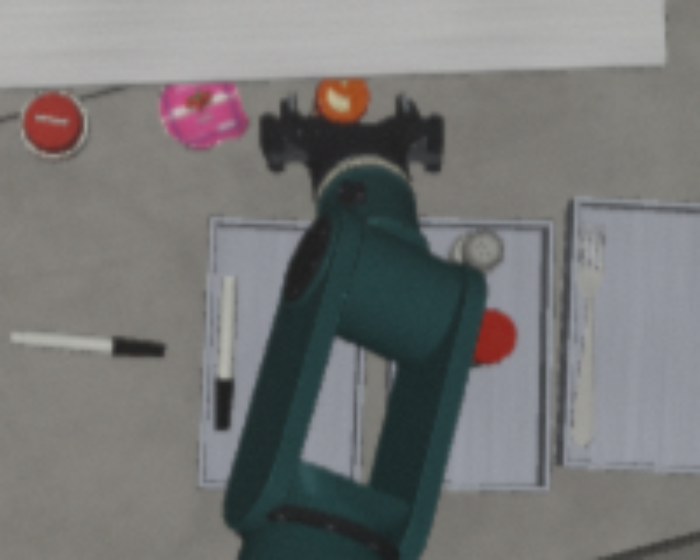

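Fingers straddle the orange-capped jar, which sits about 4 mm left of the jaw centre in the top view (343 against 350). There is still a gap to the tub. I'll correct that and close.

Emit:
{"name": "play_rows", "arguments": {
  "commands": [
    {"grip":100,"slide":[0.1,0.4,-0.2],"twist":[0,0,0]},
    {"grip":30,"slide":[0,0,0],"twist":[0,0,0]},
    {"grip":30,"slide":[0,0,0],"twist":[0,0,0]},
    {"grip":30,"slide":[0,0,0],"twist":[0,0,0]},
    {"grip":30,"slide":[0,0,0],"twist":[0,0,0]}
  ]
}}

```text
clock: 9.6
tcp_pos: [0.6875, -0.0918, 0.0626]
tool_rot: [[-0.003, 0.581, 0.814], [-1.0, -0.004, -0.001], [0.003, -0.814, 0.581]]
force: [0.1, 0.1, -0.6]
width: 0.493
```

Emit:
{"name": "play_rows", "arguments": {
  "commands": [
    {"grip":30,"slide":[0,0,0],"twist":[0,0,0]},
    {"grip":30,"slide":[0,0,0],"twist":[0,0,0]},
    {"grip":30,"slide":[0,0,0],"twist":[0,0,0]},
    {"grip":30,"slide":[0,0,0],"twist":[0,0,0]}
  ]
}}

```text
clock: 9.93
tcp_pos: [0.6876, -0.0919, 0.0624]
tool_rot: [[-0.003, 0.58, 0.814], [-1.0, -0.004, -0.001], [0.003, -0.814, 0.58]]
force: [-2.1, 0.7, 4.8]
width: 0.494
```

Emit:
{"name": "play_rows", "arguments": {
  "commands": [
    {"grip":30,"slide":[0,0,0.3],"twist":[0,0,0]},
    {"grip":30,"slide":[0,0,0.5],"twist":[0,0,0]},
    {"grip":30,"slide":[0,0,0.6],"twist":[0,0,0]},
    {"grip":30,"slide":[0,0,0.5],"twist":[0,0,0]},
    {"grip":30,"slide":[0,0,0.3],"twist":[0,0,0]}
  ]
}}

```text
clock: 10.35
tcp_pos: [0.6873, -0.092, 0.0842]
tool_rot: [[-0.003, 0.579, 0.815], [-1.0, -0.004, -0.001], [0.003, -0.815, 0.579]]
force: [1.2, -0.9, -1.1]
width: 0.49
```

Run:
```python
from h import *
s=get_state();print(s['tcp_pos'],s['width'],s['force'])
p,d=read_camera("side");cv2.imwrite("pics/s10.png",cv2.resize(p[130:290,230:420],None,fx=3.5,fy=3.5)[:,:,::-1])
```

```text
[ 0.68725604 -0.09195058  0.08418565] 0.489693569217456 [ 1.16798424 -0.93532001 -1.13483847]
```

View pics/s10.png

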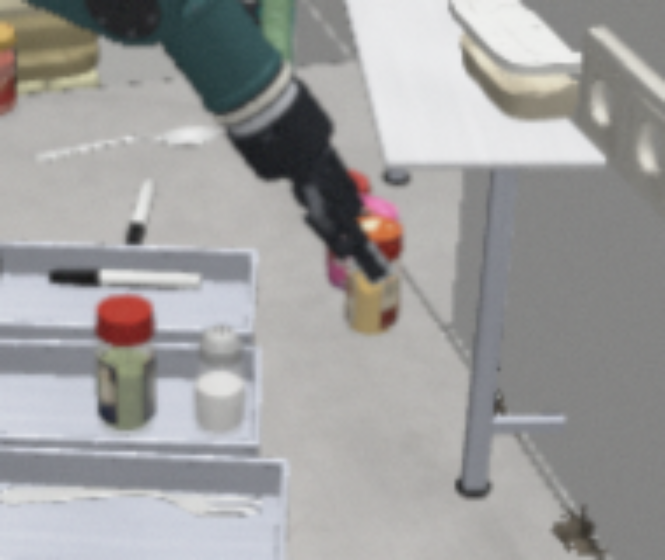

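Short jar lifted, upright (base at (373,325)). I'll carry it gently back and then across into the jar tray, behind jar_tall.

Emit:
{"name": "play_rows", "arguments": {
  "commands": [
    {"grip":30,"slide":[-0.3,0,0.4],"twist":[0,0,0]},
    {"grip":30,"slide":[-0.6,0,0.6],"twist":[0,0,0]},
    {"grip":30,"slide":[-0.9,0,0.7],"twist":[0,0,0]},
    {"grip":30,"slide":[-1.2,0,0.8],"twist":[0,0,0]},
    {"grip":30,"slide":[-1.5,0,0.8],"twist":[0,0,0]}
  ],
  "force": 80
}}

```text
clock: 10.82
tcp_pos: [0.6413, -0.0918, 0.1167]
tool_rot: [[-0.003, 0.579, 0.816], [-1.0, -0.004, -0.001], [0.003, -0.816, 0.579]]
force: [0.2, 0.2, -1.0]
width: 0.498
```

Emit:
{"name": "play_rows", "arguments": {
  "commands": [
    {"grip":30,"slide":[-1.6,0,0.7],"twist":[0,0,0]},
    {"grip":30,"slide":[-1.7,0,0.5],"twist":[0,0,0]},
    {"grip":30,"slide":[-1.7,0,0.3],"twist":[0,0,0]},
    {"grip":30,"slide":[-1.7,0,0.1],"twist":[0,0,0]},
    {"grip":30,"slide":[-1.7,0,0],"twist":[0,0,0]}
  ]
}}

```text
clock: 11.23
tcp_pos: [0.557, -0.0918, 0.1332]
tool_rot: [[-0.003, 0.58, 0.815], [-1.0, -0.005, -0.0], [0.004, -0.815, 0.58]]
force: [0.0, 0.4, -0.9]
width: 0.488
```

Emit:
{"name": "play_rows", "arguments": {
  "commands": [
    {"grip":30,"slide":[-1.7,0,0],"twist":[0,0,0]},
    {"grip":30,"slide":[-1.7,0,0],"twist":[0,0,0]},
    {"grip":30,"slide":[-1.7,0,0],"twist":[0,0,0]},
    {"grip":30,"slide":[-1.7,-0.2,0],"twist":[0,0,0]},
    {"grip":30,"slide":[-1.7,-0.4,0],"twist":[0,0,0]}
  ]
}}

```text
clock: 11.65
tcp_pos: [0.4716, -0.0972, 0.1323]
tool_rot: [[-0.002, 0.579, 0.815], [-1.0, -0.004, 0.0], [0.003, -0.815, 0.579]]
force: [0.2, -0.9, -1.0]
width: 0.49
```

Emit:
{"name": "play_rows", "arguments": {
  "commands": [
    {"grip":30,"slide":[-1.6,-0.7,0],"twist":[0,0,0]},
    {"grip":30,"slide":[-1.4,-0.9,0],"twist":[0,0,0]},
    {"grip":30,"slide":[-1.1,-1.2,0],"twist":[0,0,0]},
    {"grip":30,"slide":[-0.8,-1.4,0],"twist":[0,0,0]},
    {"grip":30,"slide":[-0.4,-1.4,0],"twist":[0,0,0]}
  ]
}}

```text
clock: 12.07
tcp_pos: [0.4188, -0.154, 0.1325]
tool_rot: [[-0.003, 0.579, 0.815], [-1.0, -0.005, 0.0], [0.004, -0.815, 0.579]]
force: [0.8, -0.0, -0.9]
width: 0.494
```

Emit:
{"name": "play_rows", "arguments": {
  "commands": [
    {"grip":30,"slide":[-0.1,-1.4,0],"twist":[0,0,0]},
    {"grip":30,"slide":[0,-1.3,0],"twist":[0,0,0]},
    {"grip":30,"slide":[0,-1.1,0],"twist":[0,0,0]},
    {"grip":30,"slide":[0,-0.8,0],"twist":[0,0,0]},
    {"grip":30,"slide":[0,-0.4,0],"twist":[0,0,0]}
  ]
}}

```text
clock: 12.48
tcp_pos: [0.4187, -0.2047, 0.1326]
tool_rot: [[-0.004, 0.579, 0.815], [-1.0, -0.006, -0.001], [0.004, -0.815, 0.579]]
force: [0.4, -0.5, -1.0]
width: 0.49
```

Run:
```python
from h import *
R=tool(-90,35);go([.41,-.2055,.15],R)
p,d=read_camera("side");cv2.imwrite("pics/s11.png",cv2.resize(p[130:290,200:390],None,fx=3.5,fy=3.5)[:,:,::-1])
p,d=read_camera("top");cv2.imwrite("pics/t11.png",cv2.resize(p[120:280,230:430],None,fx=3.5,fy=3.5)[:,:,::-1])
```

```text
t 12.48 tcp [ 0.4187 -0.2047  0.1326] slide cm [ 0.22 -0.08  0.19] twist [0.004 0.007 0.004] q [-0.91 -0.41  2.12  0.54  1.09  0.5 ] w 0.49 F [ 0.4 -0.5 -1. ]
```

View pics/s11.png

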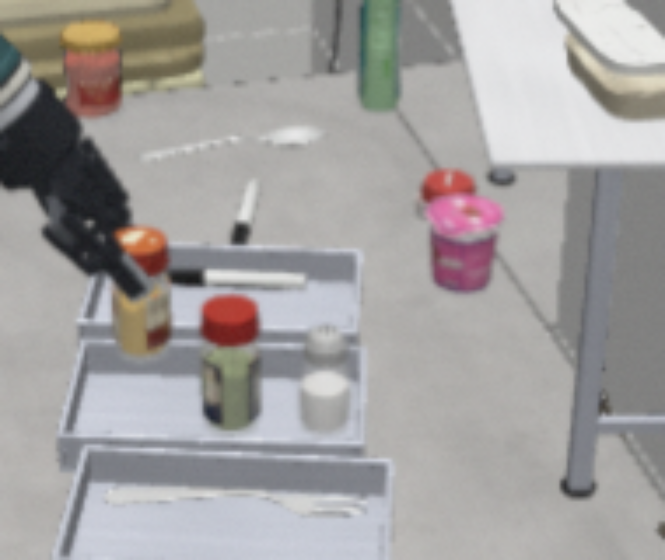

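View pics/t11.png

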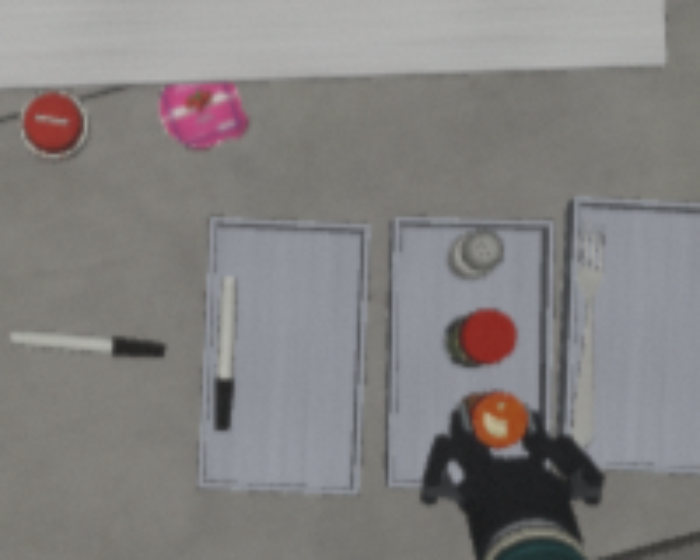

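Short jar upright (cap (142,245), base (143,350)) over the free part of the tray. Lowering.

Emit:
{"name": "play_rows", "arguments": {
  "commands": [
    {"grip":30,"slide":[0,0,-0.5],"twist":[0,0.015,0]},
    {"grip":30,"slide":[0,0,-1],"twist":[0,0.015,0]},
    {"grip":30,"slide":[0,0,-1.2],"twist":[0,0,0]},
    {"grip":30,"slide":[0,0,-1.2],"twist":[0,0,0]},
    {"grip":30,"slide":[0,0,-0.9],"twist":[0,0,0]}
  ]
}}

```text
clock: 13.0
tcp_pos: [0.4187, -0.2024, 0.0823]
tool_rot: [[-0.001, 0.552, 0.834], [-1.0, -0.002, -0.0], [0.002, -0.834, 0.552]]
force: [0.1, 0.1, -1.5]
width: 0.493
```

Emit:
{"name": "play_rows", "arguments": {
  "commands": [
    {"grip":30,"slide":[0,0,-0.6],"twist":[0,0,0]},
    {"grip":30,"slide":[0,0,-0.4],"twist":[0,0,0]},
    {"grip":30,"slide":[0,0,-0.3],"twist":[0,0,0]},
    {"grip":30,"slide":[0,0,-0.2],"twist":[0,0,0]},
    {"grip":30,"slide":[0,0,0],"twist":[0,0,0]}
  ]
}}

```text
clock: 13.42
tcp_pos: [0.419, -0.2038, 0.0692]
tool_rot: [[-0.003, 0.554, 0.832], [-1.0, -0.004, -0.001], [0.003, -0.832, 0.554]]
force: [-0.3, 0.5, -1.0]
width: 0.492
```

Emit:
{"name": "play_rows", "arguments": {
  "commands": [
    {"grip":30,"slide":[0,0,-0.2],"twist":[0,0,0]},
    {"grip":30,"slide":[0,0,-0.1],"twist":[0,0,0]},
    {"grip":30,"slide":[0,0,0],"twist":[0,0,0]}
  ]
}}

```text
clock: 13.67
tcp_pos: [0.4192, -0.2041, 0.0667]
tool_rot: [[-0.003, 0.555, 0.832], [-1.0, -0.005, -0.001], [0.004, -0.832, 0.555]]
force: [-0.4, 0.1, -1.1]
width: 0.492
```

Emit:
{"name": "play_rows", "arguments": {
  "commands": [
    {"grip":30,"slide":[0,0,-0.1],"twist":[0,0,0]},
    {"grip":30,"slide":[0,0,-0.1],"twist":[0,0,0]},
    {"grip":30,"slide":[0,0,0],"twist":[0,0,0]}
  ]
}}

```text
clock: 13.92
tcp_pos: [0.4201, -0.2045, 0.0665]
tool_rot: [[-0.003, 0.557, 0.831], [-1.0, -0.005, -0.0], [0.004, -0.831, 0.557]]
force: [-3.2, 2.4, 6.2]
width: 0.49
```

Run:
```python
from h import *
s=get_state();print(s['tcp_pos'],s['width'],s['force'])
p,d=read_camera("side");cv2.imwrite("pics/s12.png",cv2.resize(p[150:290,200:350],None,fx=4,fy=4)[:,:,::-1])
```

```text
[ 0.42012624 -0.20450948  0.06653873] 0.48974505516633793 [-3.20255027  2.3972792   6.2442837 ]
```

View pics/s12.png

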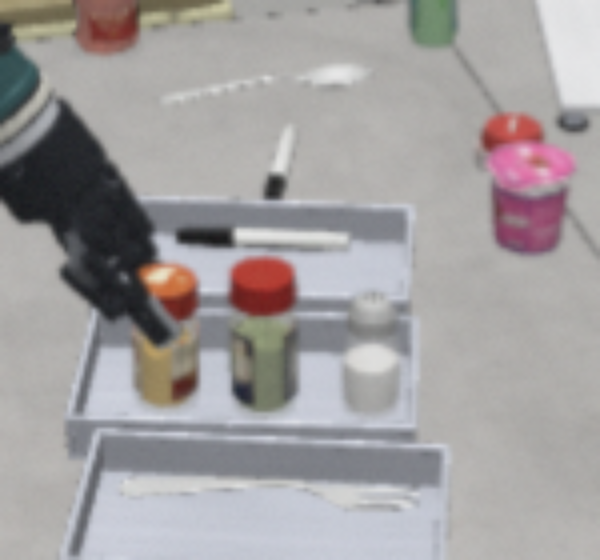

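Contact at 6 N and the jar is upright on the floor (base (168,400)). Releasing and backing off along the tool axis.

Emit:
{"name": "play_rows", "arguments": {
  "commands": [
    {"grip":50,"slide":[0,0,0],"twist":[0,0,0]},
    {"grip":55,"slide":[0,0,0],"twist":[0,0,0]},
    {"grip":65,"slide":[0,0,0],"twist":[0,0,0]},
    {"grip":80,"slide":[0,0,0],"twist":[0,0,0]},
    {"grip":80,"slide":[0,0,0],"twist":[0,0,0]}
  ]
}}

```text
clock: 14.38
tcp_pos: [0.4188, -0.2037, 0.0639]
tool_rot: [[-0.003, 0.554, 0.833], [-1.0, -0.004, -0.001], [0.003, -0.833, 0.554]]
force: [0.3, -0.2, 0.4]
width: 0.795
```

Emit:
{"name": "play_rows", "arguments": {
  "commands": [
    {"grip":80,"slide":[-0.5,0,0.8],"twist":[0,0,0]},
    {"grip":80,"slide":[-0.5,0,0.8],"twist":[0,0,0]},
    {"grip":80,"slide":[-1,0,1.6],"twist":[0,0,0]},
    {"grip":80,"slide":[-1.2,0,2],"twist":[0,0,0]},
    {"grip":80,"slide":[-1.2,0,2],"twist":[0,0,0]}
  ]
}}

```text
clock: 14.8
tcp_pos: [0.3743, -0.2031, 0.1361]
tool_rot: [[-0.002, 0.553, 0.833], [-1.0, -0.002, -0.001], [0.001, -0.833, 0.553]]
force: [0.3, -0.2, 1.0]
width: 0.8
```

Emit:
{"name": "play_rows", "arguments": {
  "commands": [
    {"grip":80,"slide":[0,0,2.5],"twist":[0,0.05,0]},
    {"grip":80,"slide":[0,0,2.5],"twist":[0,0.1,0]},
    {"grip":80,"slide":[0,0,0],"twist":[0,0.1,0]},
    {"grip":80,"slide":[0,0,0],"twist":[0,0,0]}
  ]
}}

```text
clock: 15.13
tcp_pos: [0.3782, -0.2049, 0.1905]
tool_rot: [[0.001, 0.334, 0.942], [-1.0, -0.008, 0.004], [0.009, -0.942, 0.334]]
force: [0.7, -0.4, 0.1]
width: 0.8
```

Run:
```python
from h import *
R=tool(-76,0);go([.46,.28,.15],R)
p,d=read_camera("side");cv2.imwrite("pics/s13.png",cv2.resize(p[130:290,200:390],None,fx=3.5,fy=3.5)[:,:,::-1])
p,d=read_camera("top");cv2.imwrite("pics/t13.png",cv2.resize(p[170:270,180:340],None,fx=5,fy=5,interpolation=cv2.INTER_CUBIC)[:,:,::-1])
np.savez("t13.npz",p=p,d=d)
```

```text
t 15.13 tcp [ 0.3782 -0.2049  0.1905] slide cm [ 8.18 48.49 -5.95] twist [-0.033  0.34   0.239] q [-0.81 -0.39  1.91  0.24  1.39  0.74] w 0.8 F [ 0.7 -0.4  0.1]
```

View pics/s13.png

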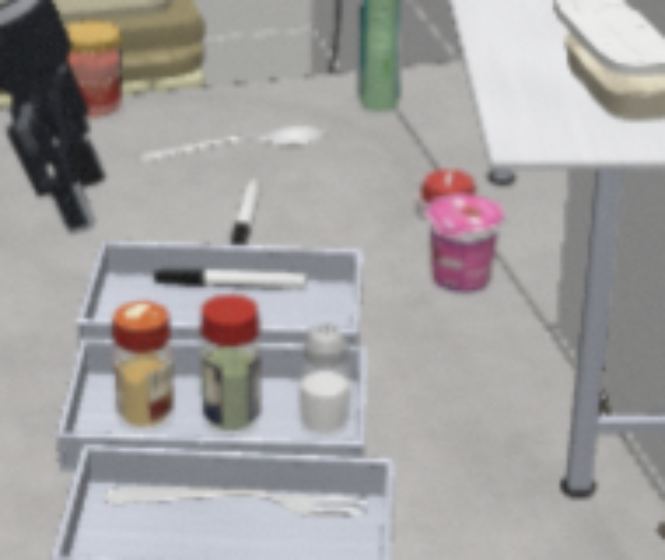

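View pics/t13.png

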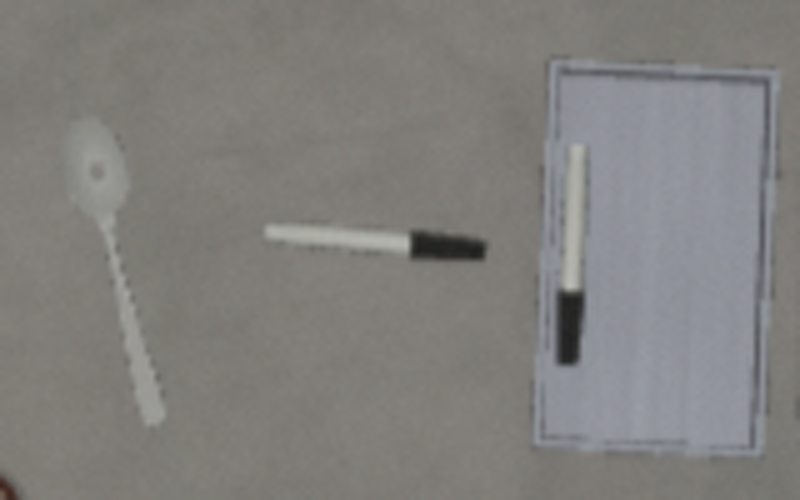

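Run:
```python
from h import *
p,d=load("t13.npz");P=cloud("top",d)
c=np.array([[90,117],[153,424],[119,270],[105,215],[135,340]])/5+[180,170]-.4
W=onz("top",c,.006);print(W.round(4));a=W[0]-W[1];print(np.linalg.norm(a),np.degrees(np.arctan2(a[1],a[0])),(W[0]+W[1])[:2]/2)
for q in c[2:]:
    u,v=q.round().astype(int);print(q,P[v-2:v+3,u-3:u+4,2].round(3).tolist())
print(np.nanmedian(P[225:250,220:260,2]))
```

```text
[[0.5549 0.3012 0.006 ]
 [0.3656 0.2608 0.006 ]
 [0.4603 0.2825 0.006 ]
 [0.4942 0.2914 0.006 ]
 [0.4172 0.2723 0.006 ]]
0.19355108121170211 12.0377786255639 [0.46027623 0.28102864]
[203.4 223.6] [[0.007, 0.006, 0.013, 0.008, 0.006, 0.004, -0.004], [0.009, -0.006, 0.018, 0.012, 0.001, 0.006, 0.001], [0.003, -0.001, 0.014, 0.014, 0.013, 0.001, 0.002], [0.001, -0.004, 0.003, 0.014, 0.015, 0.0, -0.001], [-0.001, 0.002, 0.001, 0.01, 0.013, 0.003, 0.007]]
[200.6 212.6] [[0.01, 0.008, 0.014, 0.008, 0.007, 0.009, 0.0], [0.009, 0.012, 0.007, 0.011, 0.01, -0.002, 0.004], [0.001, 0.013, 0.01, 0.013, 0.01, 0.006, 0.005], [0.005, 0.002, 0.011, 0.012, 0.012, 0.001, -0.003], [0.003, -0.001, 0.009, 0.01, 0.013, 0.004, -0.002]]
[206.6 237.6] [[0.004, 0.011, 0.016, 0.009, -0.001, 0.005, -0.004], [0.002, 0.008, 0.011, 0.007, 0.007, 0.003, 0.002], [-0.008, 0.01, 0.016, 0.009, 0.01, 0.007, 0.004], [-0.001, 0.011, 0.008, 0.006, 0.013, 0.005, -0.0], [0.005, 0.01, 0.003, 0.003, 0.006, 0.01, 0.002]]
0.001777208419427856
```

Both jars stand upright in their tray with the shaker. Spoon: middle at (0.460, 0.282), yaw about 12.5°. Moving over it.

Emit:
{"name": "play_rows", "arguments": {
  "commands": [
    {"grip":60,"slide":[0.3,1.5,0.4],"twist":[-0.002,0.023,0.014]},
    {"grip":60,"slide":[0.5,3.2,0],"twist":[-0.002,0.023,0.014]},
    {"grip":60,"slide":[0.5,3.2,0],"twist":[-0.002,0.023,0.014]},
    {"grip":60,"slide":[0.5,3.2,0],"twist":[-0.002,0.023,0.014]},
    {"grip":60,"slide":[0.5,3.2,0],"twist":[-0.002,0.023,0.014]}
  ],
  "force": 40
}}

```text
clock: 15.65
tcp_pos: [0.3961, -0.0595, 0.1877]
tool_rot: [[0.067, 0.217, 0.974], [-0.998, 0.007, 0.067], [0.008, -0.976, 0.217]]
force: [1.2, 0.4, -0.6]
width: 0.603
```

Emit:
{"name": "play_rows", "arguments": {
  "commands": [
    {"grip":60,"slide":[0.5,3.2,0],"twist":[-0.002,0.023,0.014]},
    {"grip":60,"slide":[0.5,3.2,0],"twist":[-0.002,0.023,0.014]},
    {"grip":60,"slide":[0.5,3.2,0],"twist":[-0.002,0.023,0.014]},
    {"grip":60,"slide":[0.5,3.2,0],"twist":[-0.002,0.023,0.014]},
    {"grip":60,"slide":[0.5,3.2,0],"twist":[-0.002,0.023,0.014]}
  ]
}}

```text
clock: 16.07
tcp_pos: [0.421, 0.1001, 0.1879]
tool_rot: [[0.14, 0.102, 0.985], [-0.99, 0.008, 0.14], [0.006, -0.995, 0.102]]
force: [1.5, -0.4, 0.1]
width: 0.598
```

Emit:
{"name": "play_rows", "arguments": {
  "commands": [
    {"grip":60,"slide":[0.5,3.2,0],"twist":[-0.002,0.023,0.014]},
    {"grip":60,"slide":[0.5,3.2,0],"twist":[-0.002,0.023,0.014]},
    {"grip":60,"slide":[0.5,3.2,0],"twist":[-0.002,0.023,0.014]},
    {"grip":60,"slide":[0.5,3.2,0],"twist":[-0.002,0.023,0.014]},
    {"grip":60,"slide":[0.5,3,0],"twist":[-0.002,0.023,0.014]}
  ]
}}

```text
clock: 16.48
tcp_pos: [0.4464, 0.2575, 0.1878]
tool_rot: [[0.209, -0.014, 0.978], [-0.978, 0.0, 0.209], [-0.003, -1.0, -0.014]]
force: [1.0, -0.8, 0.3]
width: 0.6
```

Emit:
{"name": "play_rows", "arguments": {
  "commands": [
    {"grip":60,"slide":[0,0,0],"twist":[0,0,0]},
    {"grip":60,"slide":[0,0,0],"twist":[0,0,0]}
  ]
}}

```text
clock: 16.65
tcp_pos: [0.4467, 0.2568, 0.1874]
tool_rot: [[0.21, -0.014, 0.978], [-0.978, -0.001, 0.21], [-0.002, -1.0, -0.014]]
force: [0.8, -1.2, -0.5]
width: 0.6
```

Run:
```python
from h import *
R=tool(-77.5,0);go([.46,.282,.07],R,0)
```

```text
t 16.65 tcp [0.4467 0.2568 0.1874] slide cm [  1.33   2.52 -11.74] twist [ 0.001 -0.014  0.007] q [0.41 0.03 1.52 0.   1.61 1.77] w 0.6 F [ 0.8 -1.2 -0.5]
```

Emit:
{"name": "play_rows", "arguments": {
  "commands": [
    {"grip":60,"slide":[0.7,1.3,-2],"twist":[0,-0.007,0.003]},
    {"grip":60,"slide":[0.6,1.2,-3],"twist":[0,-0.007,0.003]},
    {"grip":60,"slide":[0,0,-3],"twist":[0,0,0]},
    {"grip":60,"slide":[0,0,-3],"twist":[0,0,0]},
    {"grip":60,"slide":[0,0,-2],"twist":[0,0,0]}
  ]
}}

```text
clock: 17.07
tcp_pos: [0.4583, 0.2791, 0.0562]
tool_rot: [[0.213, -0.0, 0.977], [-0.977, -0.002, 0.213], [0.002, -1.0, -0.001]]
force: [-0.7, -0.4, -0.4]
width: 0.601
```

Emit:
{"name": "play_rows", "arguments": {
  "commands": [
    {"grip":60,"slide":[0,0,-1.5],"twist":[0,0,0]},
    {"grip":60,"slide":[0,0,0],"twist":[0,0,0]}
  ]
}}

```text
clock: 17.23
tcp_pos: [0.457, 0.2783, 0.0402]
tool_rot: [[0.212, -0.004, 0.977], [-0.977, -0.004, 0.212], [0.003, -1.0, -0.005]]
force: [-0.7, -0.2, -0.3]
width: 0.595
```

Run:
```python
from h import *
R=tool(-77.5,0);go([.46,.282,.005],R,0)
p,d=read_camera("side");cv2.imwrite("pics/s14.png",cv2.resize(p[110:230,200:360],None,fx=4.5,fy=4.5)[:,:,::-1])
p,d=read_camera("top");cv2.imwrite("pics/t14.png",cv2.resize(p[170:270,160:300],None,fx=5,fy=5)[:,:,::-1])
```

```text
t 17.23 tcp [0.457  0.2783 0.0402] slide cm [ 0.3   0.37 -3.52] twist [ 0.004 -0.004  0.004] q [ 0.44  0.18  1.66 -0.    1.31  1.8 ] w 0.595 F [-0.7 -0.2 -0.3]
```

View pics/s14.png

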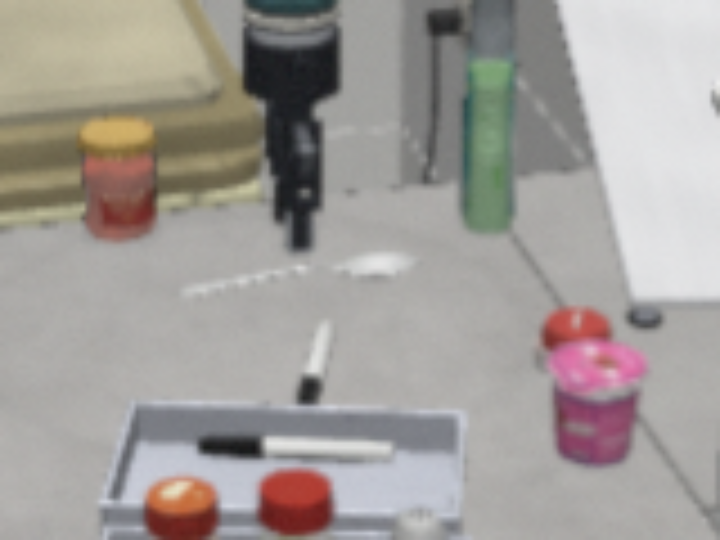

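View pics/t14.png

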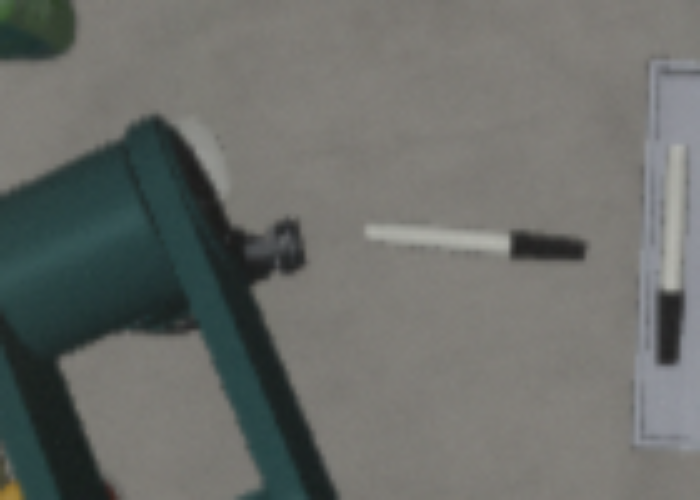

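The gripper hangs 4 cm above the spoon handle, with its tip at (300,245) in the side zoom. Descending with the small correction.

Emit:
{"name": "play_rows", "arguments": {
  "commands": [
    {"grip":60,"slide":[0.3,0.35,-1],"twist":[0.003,-0.003,0.003]},
    {"grip":60,"slide":[0,0,-1],"twist":[0,0,0]},
    {"grip":60,"slide":[0,0,-0.6],"twist":[0,0,0]},
    {"grip":60,"slide":[0,0,-0.4],"twist":[0,0,0]},
    {"grip":60,"slide":[0,0,0],"twist":[0,0,0]}
  ]
}}

```text
clock: 17.75
tcp_pos: [0.4632, 0.2853, 0.014]
tool_rot: [[0.218, 0.006, 0.976], [-0.976, 0.003, 0.218], [-0.001, -1.0, 0.007]]
force: [0.3, 0.2, 0.2]
width: 0.599
```

Run:
```python
from h import *
R=tool(-77.5,0);go([.46,.282,.005],R,0)
```

```text
t 17.75 tcp [0.4632 0.2853 0.014 ] slide cm [-0.32 -0.33 -0.9 ] twist [-0.003  0.006 -0.001] q [ 0.45  0.22  1.67 -0.    1.24  1.8 ] w 0.599 F [0.3 0.2 0.2]
```

Emit:
{"name": "play_rows", "arguments": {
  "commands": [
    {"grip":60,"slide":[-0.3,-0.3,-0.4],"twist":[0,0,0]},
    {"grip":60,"slide":[0,0,-0.3],"twist":[0,0,0]},
    {"grip":60,"slide":[0,0,0],"twist":[0,0,0]}
  ]
}}

```text
clock: 18.0
tcp_pos: [0.4604, 0.2824, 0.0077]
tool_rot: [[0.217, 0.007, 0.976], [-0.976, 0.003, 0.217], [-0.001, -1.0, 0.008]]
force: [-0.7, -0.4, -1.4]
width: 0.6
```

Emit:
{"name": "play_rows", "arguments": {
  "commands": [
    {"grip":0,"slide":[0,0,0],"twist":[0,0,0]},
    {"grip":0,"slide":[0,0,0],"twist":[0,0,0]},
    {"grip":0,"slide":[0,0,0],"twist":[0,0,0]},
    {"grip":0,"slide":[0,0,0],"twist":[0,0,0]},
    {"grip":0,"slide":[0,0,0],"twist":[0,0,0]}
  ]
}}

```text
clock: 18.42
tcp_pos: [0.4634, 0.2839, 0.0135]
tool_rot: [[0.218, 0.014, 0.976], [-0.976, 0.006, 0.218], [-0.003, -1.0, 0.015]]
force: [-3.6, -1.5, 17.8]
width: -0.001
```

Emit:
{"name": "play_rows", "arguments": {
  "commands": [
    {"grip":0,"slide":[0,0,0],"twist":[0,0,0]},
    {"grip":0,"slide":[0,0,0],"twist":[0,0,0]},
    {"grip":0,"slide":[0,0,0],"twist":[0,0,0]}
  ]
}}

```text
clock: 18.67
tcp_pos: [0.4634, 0.2839, 0.0135]
tool_rot: [[0.218, 0.014, 0.976], [-0.976, 0.006, 0.218], [-0.003, -1.0, 0.016]]
force: [-4.3, -2.9, 17.9]
width: -0.004
```

The jaws shut on top of the handle (18 N up, opening 0), because open fingertips stand higher. I'll lift, open less, and look.

Emit:
{"name": "play_rows", "arguments": {
  "commands": [
    {"grip":0,"slide":[0,0,1.5],"twist":[0,0,0]},
    {"grip":40,"slide":[0,0,1.5],"twist":[0,0,0]},
    {"grip":40,"slide":[0,0,3],"twist":[0,0,0]},
    {"grip":40,"slide":[0,-3,3],"twist":[0,0,0]},
    {"grip":40,"slide":[0,-4,2],"twist":[0,0,0]}
  ]
}}

```text
clock: 19.08
tcp_pos: [0.4624, 0.2175, 0.1201]
tool_rot: [[0.222, 0.014, 0.975], [-0.975, 0.006, 0.222], [-0.003, -1.0, 0.015]]
force: [2.5, 0.2, 0.5]
width: 0.403
```

Emit:
{"name": "play_rows", "arguments": {
  "commands": [
    {"grip":40,"slide":[0,-4,2],"twist":[0,0,0]},
    {"grip":40,"slide":[0,-4,0],"twist":[0,0,0]},
    {"grip":40,"slide":[0,-4,0],"twist":[0,0,0]},
    {"grip":40,"slide":[0,0,0],"twist":[0,0,0]}
  ]
}}

```text
clock: 19.42
tcp_pos: [0.4616, 0.0926, 0.1362]
tool_rot: [[0.21, 0.011, 0.978], [-0.978, -0.0, 0.21], [0.003, -1.0, 0.011]]
force: [-0.3, -0.1, 0.1]
width: 0.404
```

Run:
```python
from h import *
R=tool(-77.5,0);go([.46,.282,.05],R,0)
p,d=read_camera("side");cv2.imwrite("pics/s15.png",cv2.resize(p[110:230,200:360],None,fx=4.5,fy=4.5)[:,:,::-1])
p,d=read_camera("top");cv2.imwrite("pics/t15.png",cv2.resize(p[170:270,160:300],None,fx=5,fy=5,interpolation=cv2.INTER_CUBIC)[:,:,::-1])
```

```text
t 19.42 tcp [0.4616 0.0926 0.1362] slide cm [-0.16 18.94 -8.62] twist [0.    0.011 0.006] q [ 0.08 -0.06  1.71 -0.    1.48  1.44] w 0.404 F [-0.3 -0.1  0.1]
```

View pics/s15.png

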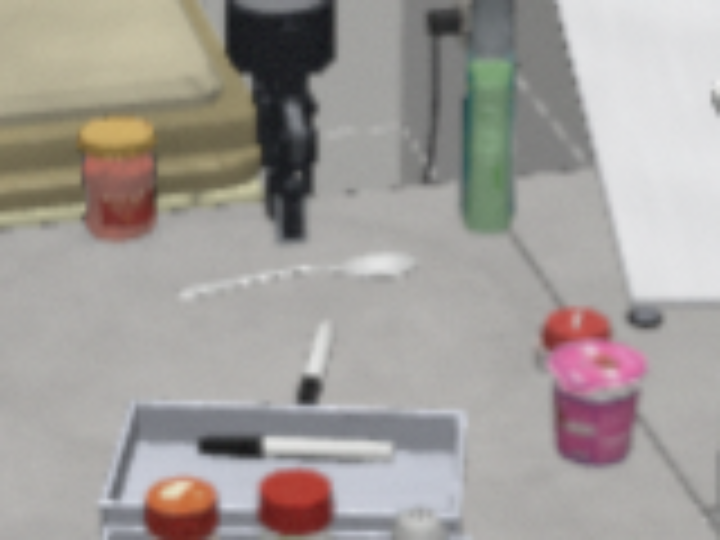

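View pics/t15.png

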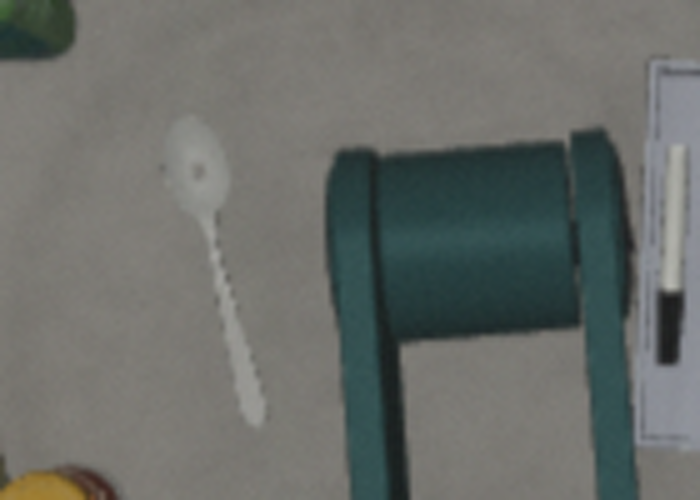

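The spoon barely moved: tip (189,115), handle end (255,427). Returning, with a 40 % opening and the fingertips lower this time.

Emit:
{"name": "play_rows", "arguments": {
  "commands": [
    {"grip":40,"slide":[0,3.8,0],"twist":[0,0.005,0.002]},
    {"grip":40,"slide":[0,3.8,0],"twist":[0,0.006,0.002]},
    {"grip":40,"slide":[0,3.8,0],"twist":[0,0,0]},
    {"grip":40,"slide":[0,3.8,-1.5],"twist":[0,0,0]},
    {"grip":40,"slide":[-0.1,3.7,-2.5],"twist":[0,0,0]}
  ]
}}

```text
clock: 19.93
tcp_pos: [0.4614, 0.2902, 0.0994]
tool_rot: [[0.224, 0.004, 0.975], [-0.975, 0.008, 0.224], [-0.007, -1.0, 0.006]]
force: [1.7, -0.2, 0.8]
width: 0.4
```

Emit:
{"name": "play_rows", "arguments": {
  "commands": [
    {"grip":40,"slide":[0,0,-2.5],"twist":[0,0,0]},
    {"grip":40,"slide":[0,0,-2],"twist":[0,0,0]},
    {"grip":40,"slide":[0,0,-1.5],"twist":[0,0,0]},
    {"grip":40,"slide":[0,0,0],"twist":[0,0,0]},
    {"grip":40,"slide":[0,0,0],"twist":[0,0,0]}
  ]
}}

```text
clock: 20.35
tcp_pos: [0.4587, 0.2863, 0.0357]
tool_rot: [[0.223, -0.005, 0.975], [-0.975, 0.003, 0.223], [-0.004, -1.0, -0.004]]
force: [-0.1, -0.1, 0.4]
width: 0.399
```

Run:
```python
from h import *
R=tool(-77.5,0);go([.46,.282,.003],R,0)
```

```text
t 20.35 tcp [0.4587 0.2863 0.0357] slide cm [ 0.13 -0.43 -3.27] twist [-0.003 -0.005 -0.007] q [0.45 0.19 1.66 0.   1.3  1.79] w 0.399 F [-0.1 -0.1  0.4]
```

Emit:
{"name": "play_rows", "arguments": {
  "commands": [
    {"grip":40,"slide":[0.1,-0.4,-1],"twist":[-0.003,-0.005,-0.007]},
    {"grip":40,"slide":[0,0,-1],"twist":[0,0,0]},
    {"grip":40,"slide":[0,0,-0.7],"twist":[0,0,0]},
    {"grip":40,"slide":[0,0,-0.4],"twist":[0,0,0]},
    {"grip":40,"slide":[0,0,0],"twist":[0,0,0]}
  ]
}}

```text
clock: 20.77
tcp_pos: [0.4604, 0.2807, 0.0046]
tool_rot: [[0.214, 0.001, 0.977], [-0.977, -0.0, 0.214], [0.0, -1.0, 0.001]]
force: [-0.9, -0.3, 0.6]
width: 0.399
```

Run:
```python
from h import *
R=tool(-77.5,0);go([.46,.282,.003],R,0)
p,d=read_camera("side");cv2.imwrite("pics/s16.png",cv2.resize(p[140:190,230:310],None,fx=9,fy=9)[:,:,::-1])
```

```text
t 20.77 tcp [0.4604 0.2807 0.0046] slide cm [-0.04  0.13 -0.16] twist [0.    0.001 0.002] q [ 0.44  0.22  1.69 -0.    1.23  1.8 ] w 0.399 F [-0.9 -0.3  0.6]
```

View pics/s16.png

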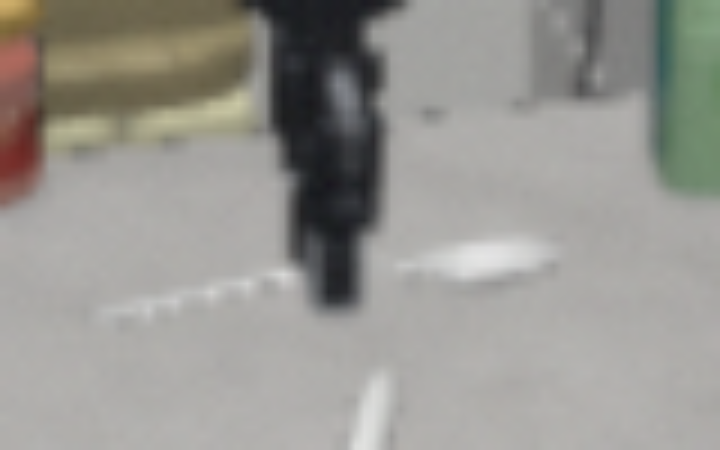

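The near finger now reaches past the handle to table level, at (335,300). Lowering 2 mm and closing.

Emit:
{"name": "play_rows", "arguments": {
  "commands": [
    {"grip":40,"slide":[0,0.1,-0.2],"twist":[0,0,0]},
    {"grip":0,"slide":[0,0,0],"twist":[0,0,0]},
    {"grip":0,"slide":[0,0,0],"twist":[0,0,0]},
    {"grip":0,"slide":[0,0,0],"twist":[0,0,0]},
    {"grip":0,"slide":[0,0,0],"twist":[0,0,0]}
  ]
}}

```text
clock: 21.23
tcp_pos: [0.4617, 0.2825, 0.0044]
tool_rot: [[0.215, 0.004, 0.977], [-0.977, 0.001, 0.215], [-0.0, -1.0, 0.004]]
force: [0.7, 0.4, 1.3]
width: 0.317
```

Emit:
{"name": "play_rows", "arguments": {
  "commands": [
    {"grip":0,"slide":[0,0,0],"twist":[0,0,0]},
    {"grip":0,"slide":[0,0,0],"twist":[0,0,0]}
  ]
}}

```text
clock: 21.4
tcp_pos: [0.4617, 0.2824, 0.0043]
tool_rot: [[0.214, 0.004, 0.977], [-0.977, 0.001, 0.214], [-0.0, -1.0, 0.004]]
force: [0.2, -0.6, 3.8]
width: 0.32
```

Spoon gripped (opening 27 mm). Lifting and checking.

Emit:
{"name": "play_rows", "arguments": {
  "commands": [
    {"grip":0,"slide":[0,0,0.5],"twist":[0,0,0]},
    {"grip":0,"slide":[0,0,1.5],"twist":[0,0,0]},
    {"grip":0,"slide":[0,0,2.5],"twist":[0,0,0]},
    {"grip":0,"slide":[0,-1,3.5],"twist":[0,0,0]},
    {"grip":0,"slide":[0,-2,3.5],"twist":[0,0,0]}
  ],
  "force": 60
}}

```text
clock: 21.82
tcp_pos: [0.4594, 0.2527, 0.1184]
tool_rot: [[0.217, -0.002, 0.976], [-0.976, -0.0, 0.217], [-0.0, -1.0, -0.002]]
force: [0.7, -0.6, 0.5]
width: 0.309
```

Emit:
{"name": "play_rows", "arguments": {
  "commands": [
    {"grip":0,"slide":[0,-3,3],"twist":[0,0,0]},
    {"grip":0,"slide":[0.1,-3,2],"twist":[0,0,-0.013]},
    {"grip":0,"slide":[0.1,-3,0],"twist":[0,0,-0.013]},
    {"grip":0,"slide":[0.1,-3,0],"twist":[0,0,-0.013]},
    {"grip":0,"slide":[0.1,-3,0],"twist":[0,0,-0.013]}
  ]
}}

```text
clock: 22.23
tcp_pos: [0.4645, 0.1014, 0.1687]
tool_rot: [[0.163, 0.003, 0.987], [-0.987, 0.0, 0.163], [-0.0, -1.0, 0.003]]
force: [0.7, 0.8, -0.1]
width: 0.308
```

Emit:
{"name": "play_rows", "arguments": {
  "commands": [
    {"grip":0,"slide":[0.1,-3,0],"twist":[0,0,-0.013]},
    {"grip":0,"slide":[0.1,-3,0],"twist":[0,0,-0.013]},
    {"grip":0,"slide":[0.1,-3,0],"twist":[0,0,-0.013]},
    {"grip":0,"slide":[0.1,-3,0],"twist":[0,0,-0.013]},
    {"grip":0,"slide":[0.1,-3,0],"twist":[0,0,-0.013]}
  ]
}}

```text
clock: 22.65
tcp_pos: [0.4692, -0.0485, 0.1678]
tool_rot: [[0.098, 0.001, 0.995], [-0.995, 0.001, 0.098], [-0.001, -1.0, 0.001]]
force: [0.5, -0.8, -0.6]
width: 0.31
```

Run:
```python
from h import *
R=tool(-92.6,0);go([.483,-.377,.1],R,0)
p,d=read_camera("side");cv2.imwrite("pics/s17.png",cv2.resize(p[100:300,180:400],None,fx=3,fy=3)[:,:,::-1])
```

```text
t 22.65 tcp [ 0.4692 -0.0485  0.1678] slide cm [  1.38 -32.85  -6.78] twist [-0.001  0.001 -0.144] q [-0.22 -0.07  1.65  0.    1.56  1.25] w 0.31 F [ 0.5 -0.8 -0.6]
```

View pics/s17.png

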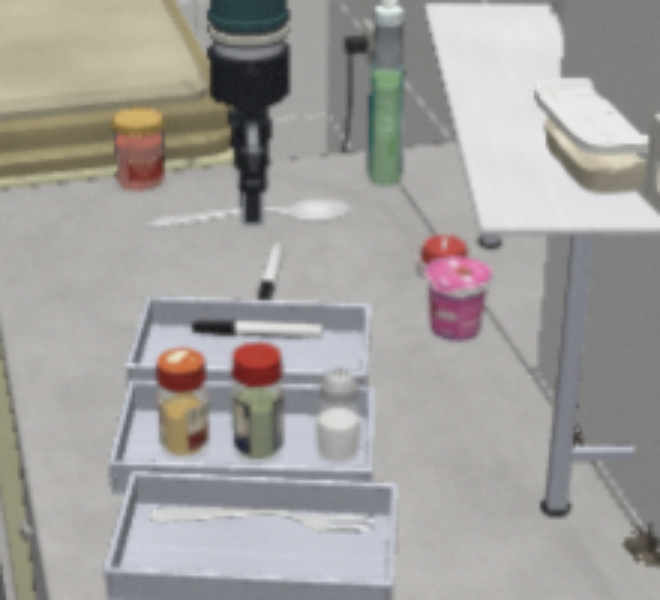

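Spoon held level across the jaws (tip at (350,208)), high over the trays. Continuing to the cutlery tray.

Emit:
{"name": "play_rows", "arguments": {
  "commands": [
    {"grip":0,"slide":[0.1,-3,0],"twist":[0,0,-0.013]},
    {"grip":0,"slide":[0.1,-3,0],"twist":[0,0,-0.013]},
    {"grip":0,"slide":[0.1,-3,0],"twist":[0,0,-0.013]},
    {"grip":0,"slide":[0.1,-3,0],"twist":[0,0,-0.013]},
    {"grip":0,"slide":[0.1,-3,0],"twist":[0,0,-0.013]}
  ]
}}

```text
clock: 23.12
tcp_pos: [0.4744, -0.1981, 0.1678]
tool_rot: [[0.034, 0.001, 0.999], [-0.999, 0.001, 0.034], [-0.001, -1.0, 0.001]]
force: [0.2, 0.3, 0.1]
width: 0.31
```

Emit:
{"name": "play_rows", "arguments": {
  "commands": [
    {"grip":0,"slide":[0.2,-3,0],"twist":[0,0,-0.013]},
    {"grip":0,"slide":[0.2,-3,0],"twist":[0,0,-0.013]},
    {"grip":0,"slide":[0.2,-3,0],"twist":[0,0,-0.013]},
    {"grip":0,"slide":[0.1,-3,0],"twist":[0,0,-0.013]},
    {"grip":0,"slide":[0.1,-3,0],"twist":[0,0,-0.013]}
  ]
}}

```text
clock: 23.53
tcp_pos: [0.4826, -0.3481, 0.1675]
tool_rot: [[-0.031, 0.001, 1.0], [-1.0, 0.002, -0.031], [-0.002, -1.0, 0.001]]
force: [0.1, 0.7, -0.3]
width: 0.306
```

Emit:
{"name": "play_rows", "arguments": {
  "commands": [
    {"grip":0,"slide":[0.1,-2,0],"twist":[0,0,-0.013]},
    {"grip":0,"slide":[0,-0.8,-2],"twist":[0,0,0]},
    {"grip":0,"slide":[0,0,-2],"twist":[0,0,0]},
    {"grip":0,"slide":[0,0,-2],"twist":[0,0,0]},
    {"grip":0,"slide":[0,0,0],"twist":[0,0,0]}
  ]
}}

```text
clock: 23.95
tcp_pos: [0.4813, -0.3729, 0.1021]
tool_rot: [[-0.044, -0.006, 0.999], [-0.999, 0.008, -0.044], [-0.008, -1.0, -0.006]]
force: [-1.2, 1.0, -1.4]
width: 0.305
```

Run:
```python
from h import *
R=tool(-92.6,0);go([.483,-.377,.012],R,0)
p,d=read_camera("side");cv2.imwrite("pics/s18.png",cv2.resize(p[180:310,190:330],None,fx=4.5,fy=4.5)[:,:,::-1])
p,d=read_camera("top");cv2.imwrite("pics/t18.png",cv2.resize(p[170:270,360:460],None,fx=6,fy=6,interpolation=cv2.INTER_CUBIC)[:,:,::-1])
```

```text
t 23.95 tcp [ 0.4813 -0.3729  0.1021] slide cm [ 0.17 -0.41 -9.01] twist [-0.008 -0.006 -0.001] q [-0.75  0.28  1.4   0.    1.47  0.86] w 0.305 F [-1.2  1.  -1.4]
```

View pics/s18.png

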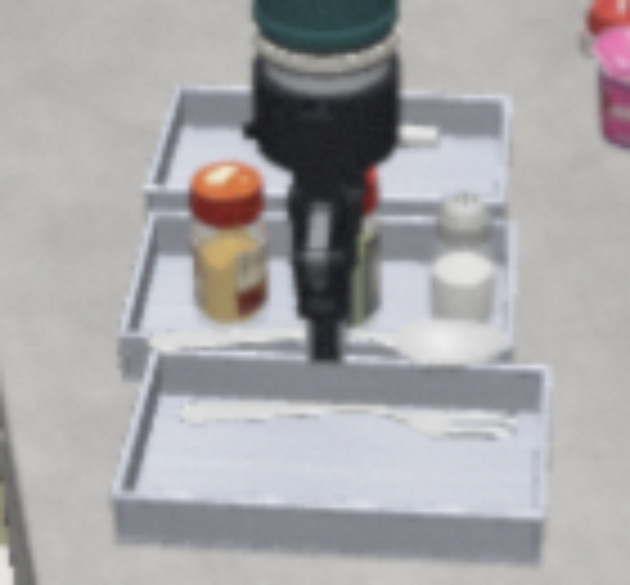

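View pics/t18.png

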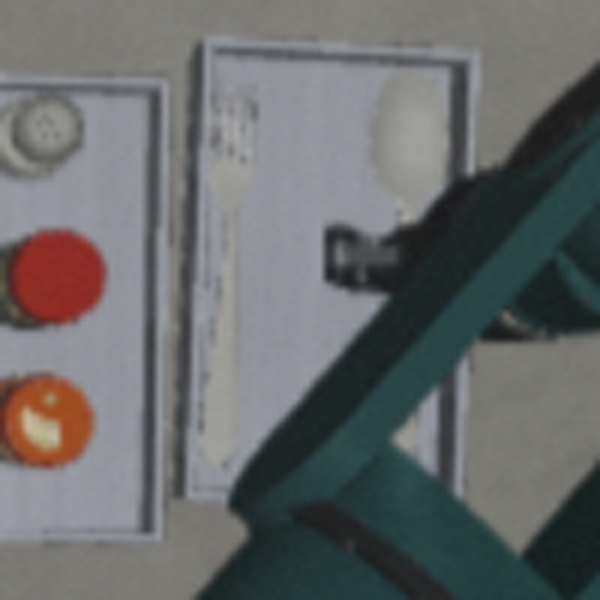

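Run:
```python
from h import *
f=lambda u,v,z:onz("top",np.array([[u,v]])/6+[360,170]-.4,z)[0].round(4)
print("spoon tip",f(413,70,.108),"end",f(403,445,.108))
print("fork tip",f(236,88,.012),"end",f(217,462,.012))
print("inner corners",f(212,52,.037),f(457,58,.037))
```

```text
spoon tip [ 0.5782 -0.3799  0.108 ] end [ 0.3993 -0.3723  0.108 ]
fork tip [ 0.5811 -0.3199  0.012 ] end [ 0.3895 -0.3078  0.012 ]
inner corners [ 0.5964 -0.3016  0.037 ] [ 0.5933 -0.4252  0.037 ]
```

Spoon is parallel to the fork and inside the tray outline, with about 16 mm to the end wall. Lowering.

Emit:
{"name": "play_rows", "arguments": {
  "commands": [
    {"grip":0,"slide":[0,-0.2,-1.5],"twist":[-0.008,-0.006,0]},
    {"grip":0,"slide":[0,0,-2],"twist":[0,0,0]},
    {"grip":0,"slide":[0,0,-2],"twist":[0,0,0]},
    {"grip":0,"slide":[0,0,-1.5],"twist":[0,0,0]},
    {"grip":0,"slide":[0,0,-1],"twist":[0,0,0]}
  ]
}}

```text
clock: 24.47
tcp_pos: [0.4844, -0.377, 0.0284]
tool_rot: [[-0.043, 0.009, 0.999], [-0.999, -0.008, -0.043], [0.008, -1.0, 0.009]]
force: [0.5, -1.1, 0.5]
width: 0.302
```

Emit:
{"name": "play_rows", "arguments": {
  "commands": [
    {"grip":0,"slide":[0,0,-0.4],"twist":[0,0,0]},
    {"grip":0,"slide":[0,0,0],"twist":[0,0,0]},
    {"grip":0,"slide":[0,0,0],"twist":[0,0,0]}
  ]
}}

```text
clock: 24.72
tcp_pos: [0.4849, -0.3778, 0.0257]
tool_rot: [[-0.044, 0.01, 0.999], [-0.999, -0.01, -0.044], [0.009, -1.0, 0.011]]
force: [0.7, -0.2, 0.2]
width: 0.309
```

Emit:
{"name": "play_rows", "arguments": {
  "commands": [
    {"grip":0,"slide":[0,0,-0.6],"twist":[0,0,0]},
    {"grip":0,"slide":[0,0,-0.4],"twist":[0,0,0]},
    {"grip":0,"slide":[0,0,-0.3],"twist":[0,0,0]},
    {"grip":0,"slide":[0,0,0],"twist":[0,0,0]},
    {"grip":0,"slide":[0,0,0],"twist":[0,0,0]}
  ]
}}

```text
clock: 25.13
tcp_pos: [0.4839, -0.3771, 0.0109]
tool_rot: [[-0.044, 0.008, 0.999], [-0.999, -0.008, -0.044], [0.007, -1.0, 0.008]]
force: [0.8, -0.6, 0.3]
width: 0.307
```

Emit:
{"name": "play_rows", "arguments": {
  "commands": [
    {"grip":0,"slide":[0,0,-0.2],"twist":[0,0,0]},
    {"grip":0,"slide":[0,0,0],"twist":[0,0,0]},
    {"grip":0,"slide":[0,0,0],"twist":[0,0,0]}
  ]
}}

```text
clock: 25.38
tcp_pos: [0.4841, -0.3773, 0.0091]
tool_rot: [[-0.044, 0.008, 0.999], [-0.999, -0.008, -0.044], [0.008, -1.0, 0.009]]
force: [-0.1, 0.1, -0.1]
width: 0.304
```

Release gently.

Emit:
{"name": "play_rows", "arguments": {
  "commands": [
    {"grip":30,"slide":[0,0,0],"twist":[0,0,0]},
    {"grip":36,"slide":[0,0,0],"twist":[0,0,0]},
    {"grip":46,"slide":[0,0,0],"twist":[0,0,0]},
    {"grip":46,"slide":[0,0,0],"twist":[0,0,0]},
    {"grip":46,"slide":[0,0,0.8],"twist":[0,0,0]}
  ]
}}

```text
clock: 25.8
tcp_pos: [0.4831, -0.3763, 0.0157]
tool_rot: [[-0.044, 0.006, 0.999], [-0.999, -0.006, -0.044], [0.005, -1.0, 0.006]]
force: [0.3, 0.4, -0.3]
width: 0.464
```

Emit:
{"name": "play_rows", "arguments": {
  "commands": [
    {"grip":46,"slide":[0,0,1.5],"twist":[0,0,0]},
    {"grip":46,"slide":[0,0,3],"twist":[0,0,0]},
    {"grip":46,"slide":[0,0,3.5],"twist":[0,0,0]},
    {"grip":46,"slide":[0,0,3.5],"twist":[0,0,0]},
    {"grip":46,"slide":[0,0,3],"twist":[0,0,0]}
  ]
}}

```text
clock: 26.22
tcp_pos: [0.4844, -0.3775, 0.1657]
tool_rot: [[-0.044, 0.011, 0.999], [-0.999, -0.01, -0.044], [0.01, -1.0, 0.011]]
force: [0.7, -0.2, -0.0]
width: 0.455
```

Emit:
{"name": "play_rows", "arguments": {
  "commands": [
    {"grip":46,"slide":[0,3,1],"twist":[0,0,0]},
    {"grip":46,"slide":[0,3.5,0],"twist":[0,0,0]},
    {"grip":46,"slide":[0,3.5,0],"twist":[0,0,0]},
    {"grip":46,"slide":[0,3.5,0],"twist":[0,0,0]},
    {"grip":46,"slide":[0,3.5,0],"twist":[0,0,0]}
  ]
}}

```text
clock: 26.63
tcp_pos: [0.4839, -0.2059, 0.1733]
tool_rot: [[-0.045, 0.01, 0.999], [-0.999, -0.009, -0.044], [0.008, -1.0, 0.01]]
force: [-0.6, -0.3, 0.4]
width: 0.458
```

Run:
```python
from h import *
R=tool(-2.5,0);go([.477,.1235,.17],R,0)
p,d=read_camera("side");cv2.imwrite("pics/s19.png",cv2.resize(p[180:310,190:330],None,fx=4.5,fy=4.5)[:,:,::-1])
p,d=read_camera("top");cv2.imwrite("pics/t19.png",cv2.resize(p[170:270,360:460],None,fx=6,fy=6,interpolation=cv2.INTER_CUBIC)[:,:,::-1])
```

```text
t 26.63 tcp [ 0.4839 -0.2059  0.1733] slide cm [-0.69 32.94 -0.33] twist [-1.000e-03  1.500e-02  1.572e+00] q [-0.51  0.04  1.53 -0.    1.55  1.11] w 0.458 F [-0.6 -0.3  0.4]
```

View pics/s19.png

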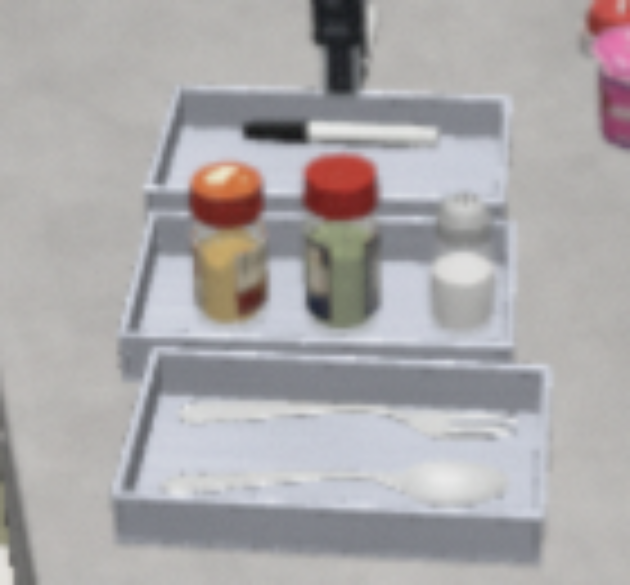

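View pics/t19.png

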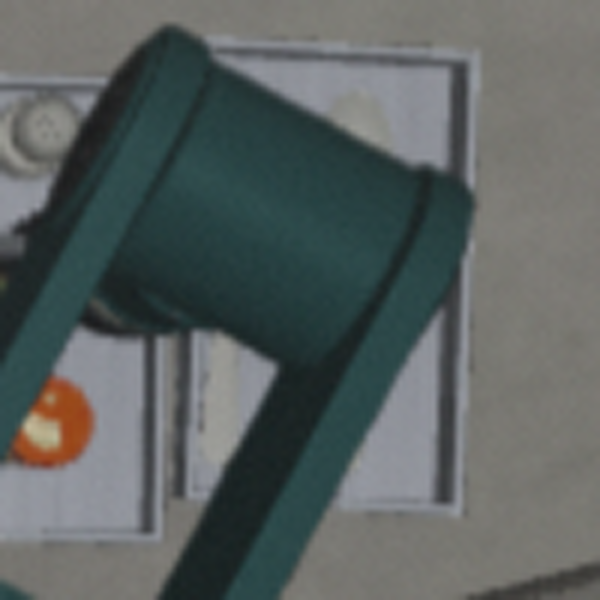

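The spoon lies flat beside the fork (bowl (455,482)). Next is the pen.

Emit:
{"name": "play_rows", "arguments": {
  "commands": [
    {"grip":46,"slide":[0,2.2,0],"twist":[0,0.001,0.105]},
    {"grip":46,"slide":[0,2.2,0],"twist":[0,0.001,0.105]},
    {"grip":46,"slide":[0,2.2,0],"twist":[0,0.001,0.105]},
    {"grip":46,"slide":[0,2.2,0],"twist":[0,0.001,0.105]},
    {"grip":46,"slide":[0,2.2,0],"twist":[0,0.001,0.105]}
  ],
  "force": 40
}}

```text
clock: 27.15
tcp_pos: [0.4842, -0.097, 0.173]
tool_rot: [[0.467, 0.008, 0.884], [-0.884, -0.005, 0.467], [0.008, -1.0, 0.005]]
force: [0.2, 0.6, 1.1]
width: 0.463
```

Emit:
{"name": "play_rows", "arguments": {
  "commands": [
    {"grip":46,"slide":[0,2.2,0],"twist":[0,0.001,0.105]},
    {"grip":46,"slide":[0,2.2,0],"twist":[0,0.001,0.105]},
    {"grip":46,"slide":[0,2.2,0],"twist":[0,0.001,0.105]},
    {"grip":46,"slide":[0,2.2,0],"twist":[0,0.001,0.105]},
    {"grip":46,"slide":[0,2.2,0],"twist":[0,0.001,0.105]}
  ]
}}

```text
clock: 27.57
tcp_pos: [0.4844, 0.0131, 0.173]
tool_rot: [[0.847, 0.004, 0.531], [-0.531, -0.002, 0.847], [0.005, -1.0, 0.001]]
force: [-0.1, -0.8, -0.9]
width: 0.461
```

Emit:
{"name": "play_rows", "arguments": {
  "commands": [
    {"grip":46,"slide":[0,2.2,0],"twist":[0,0.001,0.105]},
    {"grip":46,"slide":[0,2.2,0],"twist":[0,0.001,0.105]},
    {"grip":46,"slide":[0,2.2,0],"twist":[0,0.001,0.105]},
    {"grip":46,"slide":[0,2.2,0],"twist":[0,0.001,0.105]},
    {"grip":46,"slide":[0,2.2,0],"twist":[0,0.001,0.1]}
  ]
}}

```text
clock: 27.98
tcp_pos: [0.4845, 0.1233, 0.173]
tool_rot: [[0.999, -0.0, 0.04], [-0.04, -0.001, 0.999], [-0.0, -1.0, -0.001]]
force: [0.7, 0.6, 0.3]
width: 0.464
```

Emit:
{"name": "play_rows", "arguments": {
  "commands": [
    {"grip":46,"slide":[0,0,0],"twist":[0,0,0]},
    {"grip":46,"slide":[0,0,0],"twist":[0,0,0]}
  ]
}}

```text
clock: 28.15
tcp_pos: [0.4844, 0.123, 0.1728]
tool_rot: [[0.999, -0.001, 0.044], [-0.044, -0.002, 0.999], [-0.001, -1.0, -0.002]]
force: [0.3, -0.5, -0.6]
width: 0.455
```

Run:
```python
from h import *
R=tool(-2.5,0);go([.4775,.1235,.05],R,0)
```

```text
t 28.15 tcp [0.4844 0.123  0.1728] slide cm [ -0.69   0.05 -12.28] twist [ 0.002 -0.001  0.   ] q [ 0.14 -0.    1.58 -0.    1.56  0.18] w 0.455 F [ 0.3 -0.5 -0.6]
```

Emit:
{"name": "play_rows", "arguments": {
  "commands": [
    {"grip":46,"slide":[-0.7,0,-3.5],"twist":[0,0,0]},
    {"grip":46,"slide":[0,0,-3.5],"twist":[0,0,0]},
    {"grip":46,"slide":[0,0,-3.5],"twist":[0,0,0]},
    {"grip":46,"slide":[0,0,-2.5],"twist":[0,0,0]},
    {"grip":46,"slide":[0,0,-1],"twist":[0,0,0]}
  ]
}}

```text
clock: 28.57
tcp_pos: [0.4742, 0.1209, 0.0281]
tool_rot: [[0.999, -0.009, 0.047], [-0.047, -0.003, 0.999], [-0.009, -1.0, -0.003]]
force: [-0.8, -0.8, 1.3]
width: 0.462
```

Emit:
{"name": "play_rows", "arguments": {
  "commands": [
    {"grip":46,"slide":[0,0,-1],"twist":[0,0,0]},
    {"grip":46,"slide":[0,0,0],"twist":[0,0,0]},
    {"grip":46,"slide":[0,0,0],"twist":[0,0,0]}
  ]
}}

```text
clock: 28.82
tcp_pos: [0.4782, 0.1224, 0.0234]
tool_rot: [[0.999, 0.0, 0.046], [-0.046, -0.001, 0.999], [0.0, -1.0, -0.001]]
force: [0.7, 0.6, 0.5]
width: 0.459
```

Run:
```python
from h import *
R=tool(-2.5,0);go([.4775,.1235,.003],R,0)
p,d=read_camera("side");cv2.imwrite("pics/s20.png",cv2.resize(p[140:220,220:320],None,fx=7,fy=7)[:,:,::-1])
```

```text
t 28.82 tcp [0.4782 0.1224 0.0234] slide cm [-0.07  0.11 -2.04] twist [0.001 0.    0.002] q [ 0.14  0.1   1.78 -0.    1.25  0.18] w 0.459 F [0.7 0.6 0.5]
```

View pics/s20.png

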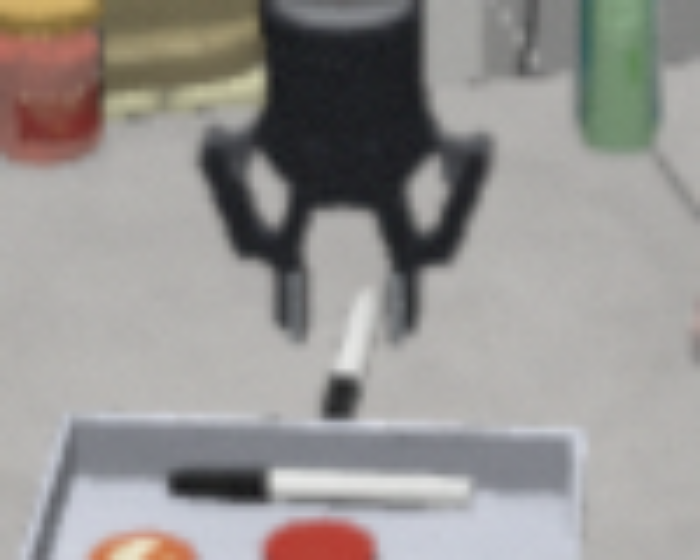

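The pen lies between the open fingers, at (355,340). Lowering and closing.

Emit:
{"name": "play_rows", "arguments": {
  "commands": [
    {"grip":46,"slide":[0,0.1,-1],"twist":[0,0,0]},
    {"grip":46,"slide":[0,0,-0.7],"twist":[0,0,0]},
    {"grip":46,"slide":[0,0,-0.4],"twist":[0,0,0]},
    {"grip":46,"slide":[0,0,0],"twist":[0,0,0]}
  ]
}}

```text
clock: 29.2
tcp_pos: [0.4761, 0.1237, -0.0]
tool_rot: [[0.999, -0.004, 0.044], [-0.044, -0.001, 0.999], [-0.004, -1.0, -0.002]]
force: [-0.4, -0.5, -0.9]
width: 0.459
```

Emit:
{"name": "play_rows", "arguments": {
  "commands": [
    {"grip":0,"slide":[0,0,0],"twist":[0,0,0]},
    {"grip":0,"slide":[0,0,0],"twist":[0,0,0]},
    {"grip":0,"slide":[0,0,0],"twist":[0,0,0]},
    {"grip":0,"slide":[0,0,0],"twist":[0,0,0]},
    {"grip":0,"slide":[0,0,0],"twist":[0,0,0]}
  ]
}}

```text
clock: 29.62
tcp_pos: [0.4773, 0.1238, 0.0015]
tool_rot: [[0.999, -0.001, 0.045], [-0.045, -0.001, 0.999], [-0.001, -1.0, -0.001]]
force: [-0.1, 1.0, 1.1]
width: 0.166
```

Emit:
{"name": "play_rows", "arguments": {
  "commands": [
    {"grip":0,"slide":[0,0,0],"twist":[0,0,0]},
    {"grip":0,"slide":[0,0,0.5],"twist":[0,0,0]},
    {"grip":0,"slide":[0,0,1.5],"twist":[0,0,0]},
    {"grip":0,"slide":[0,0,2.5],"twist":[0,0,0]},
    {"grip":0,"slide":[0,0,3.5],"twist":[0,0,0]}
  ]
}}

```text
clock: 30.03
tcp_pos: [0.4745, 0.1233, 0.0793]
tool_rot: [[0.999, -0.009, 0.045], [-0.045, -0.002, 0.999], [-0.009, -1.0, -0.002]]
force: [0.2, -0.1, -0.6]
width: 0.161
```

Run:
```python
from h import *
# fixed pen check & target
a=np.radians(-2.4);c=np.array([.4666,-.0472]);t=c+np.array([-np.sin(a),np.cos(a)])*(-.012);print(t)
R=tool(-92.4,0);go([t[0],t[1],.1],R,0)
p,d=read_camera("side");cv2.imwrite("pics/s21.png",cv2.resize(p[140:220,220:320],None,fx=7,fy=7)[:,:,::-1])
```

```text
[ 0.46609749 -0.05918947]
t 30.03 tcp [0.4745 0.1233 0.0793] slide cm [ -0.84 -18.25   2.07] twist [-0.005 -0.008 -1.568] q [ 0.14  0.04  1.72 -0.    1.38  0.18] w 0.161 F [ 0.2 -0.1 -0.6]
```

View pics/s21.png

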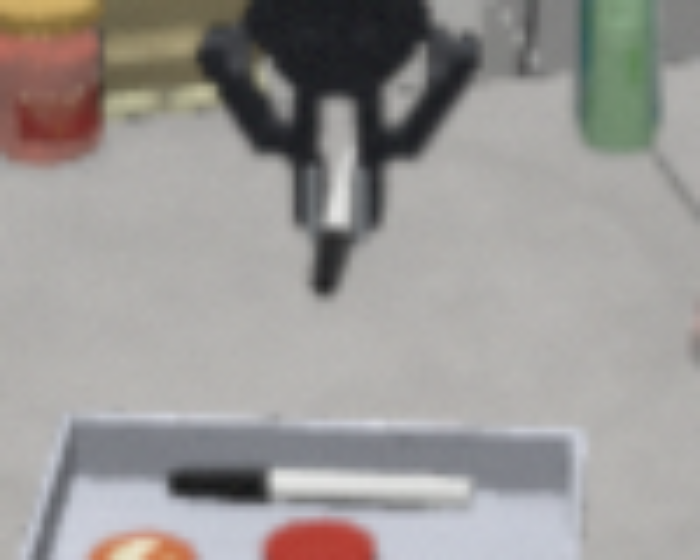

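Pen gripped (14 mm opening). Turning it lengthwise and carrying it over the pen tray.

Emit:
{"name": "play_rows", "arguments": {
  "commands": [
    {"grip":0,"slide":[0,-1.2,0.6],"twist":[0,0,-0.105]},
    {"grip":0,"slide":[0,-1.2,0.6],"twist":[0,0,-0.105]},
    {"grip":0,"slide":[0,-1.2,0.6],"twist":[0,0,-0.105]},
    {"grip":0,"slide":[0,-1.2,0.6],"twist":[0,0,-0.105]},
    {"grip":0,"slide":[0,-1.2,0],"twist":[0,0,-0.105]}
  ],
  "force": 60
}}

```text
clock: 30.5
tcp_pos: [0.478, 0.0632, 0.1071]
tool_rot: [[0.839, 0.002, 0.543], [-0.543, -0.0, 0.839], [0.001, -1.0, 0.001]]
force: [0.3, -0.1, 0.4]
width: 0.155
```

Emit:
{"name": "play_rows", "arguments": {
  "commands": [
    {"grip":0,"slide":[0,-1.2,0],"twist":[0,0,-0.105]},
    {"grip":0,"slide":[-0.1,-1.2,0],"twist":[0,0,-0.105]},
    {"grip":0,"slide":[-0.1,-1.2,0],"twist":[0,0,-0.105]},
    {"grip":0,"slide":[-0.1,-1.2,0],"twist":[0,0,-0.105]},
    {"grip":0,"slide":[-0.1,-1.2,0],"twist":[0,0,-0.105]}
  ]
}}

```text
clock: 30.92
tcp_pos: [0.4731, 0.0031, 0.1055]
tool_rot: [[0.454, -0.001, 0.891], [-0.891, 0.001, 0.454], [-0.001, -1.0, -0.001]]
force: [0.5, 0.4, -0.7]
width: 0.157
```

Emit:
{"name": "play_rows", "arguments": {
  "commands": [
    {"grip":0,"slide":[-0.1,-1.2,0],"twist":[0,0,-0.105]},
    {"grip":0,"slide":[-0.1,-1.2,0],"twist":[0,0,-0.105]},
    {"grip":0,"slide":[-0.1,-1.2,0],"twist":[0,0,-0.105]},
    {"grip":0,"slide":[-0.1,-1.2,0],"twist":[0,0,-0.105]},
    {"grip":0,"slide":[0,-1.3,0],"twist":[0,0,-0.1]}
  ]
}}

```text
clock: 31.33
tcp_pos: [0.469, -0.0578, 0.1055]
tool_rot: [[-0.049, -0.001, 0.999], [-0.999, 0.001, -0.049], [-0.001, -1.0, -0.001]]
force: [-0.2, -0.2, -0.7]
width: 0.154
```

Emit:
{"name": "play_rows", "arguments": {
  "commands": [
    {"grip":0,"slide":[0,0,-1.5],"twist":[0,0,0]},
    {"grip":0,"slide":[0,0,-1.5],"twist":[0,0,0]},
    {"grip":0,"slide":[0,0,0],"twist":[0,0,0]},
    {"grip":0,"slide":[0,0,0],"twist":[0,0,0]}
  ]
}}

```text
clock: 31.67
tcp_pos: [0.4684, -0.0572, 0.0747]
tool_rot: [[-0.044, -0.003, 0.999], [-0.999, 0.002, -0.044], [-0.002, -1.0, -0.003]]
force: [0.1, 0.4, -0.3]
width: 0.155
```

Run:
```python
from h import *
R=tool(-92.4,0);go([.466,-.059,.0055],R,0)
p,d=read_camera("side");cv2.imwrite("pics/s22.png",cv2.resize(p[170:270,200:320],None,fx=6,fy=6)[:,:,::-1])
p,d=read_camera("top");cv2.imwrite("pics/t22.png",cv2.resize(p[170:270,270:370],None,fx=6,fy=6,interpolation=cv2.INTER_CUBIC)[:,:,::-1])
```

```text
t 31.67 tcp [ 0.4684 -0.0572  0.0747] slide cm [-0.24 -0.18 -6.92] twist [-0.002 -0.003  0.002] q [-0.24  0.    1.78  0.    1.37  1.37] w 0.155 F [ 0.1  0.4 -0.3]
```

View pics/s22.png

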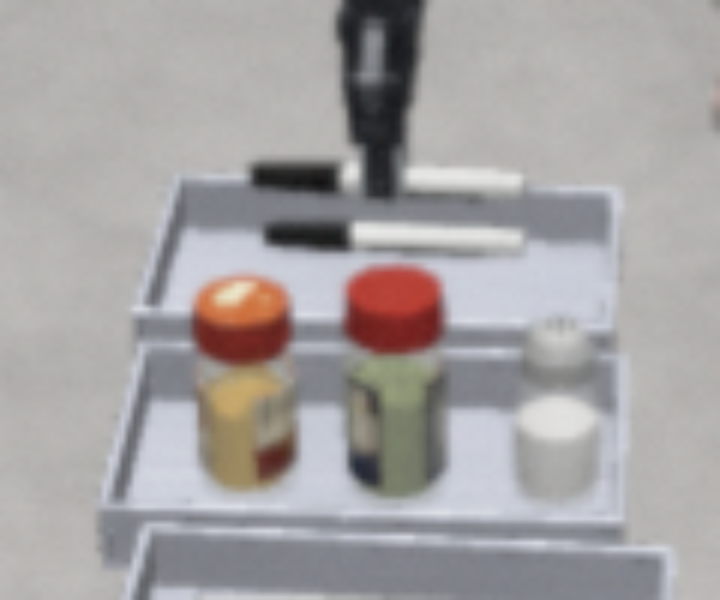

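View pics/t22.png

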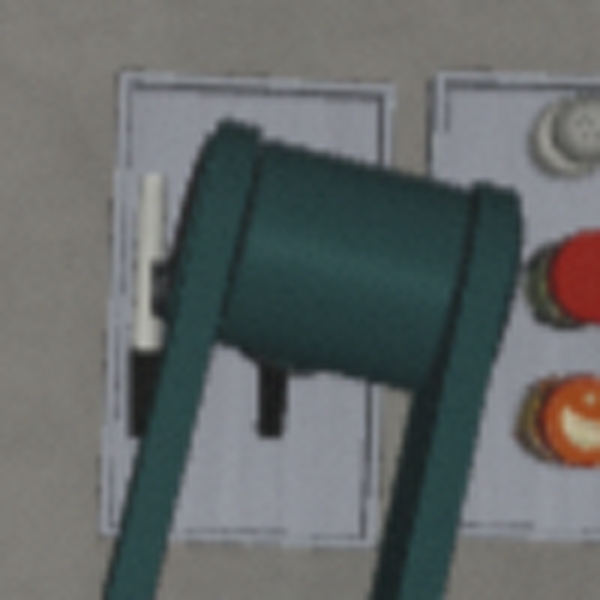

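The pen is level and parallel to the fixed pen, over the free half of the tray. Lowering.

Emit:
{"name": "play_rows", "arguments": {
  "commands": [
    {"grip":0,"slide":[-0.2,-0.2,-1.5],"twist":[0,0,0]},
    {"grip":0,"slide":[0,0,-2],"twist":[0,0,0]},
    {"grip":0,"slide":[0,0,-1.5],"twist":[0,0,0]},
    {"grip":0,"slide":[0,0,-0.8],"twist":[0,0,0]},
    {"grip":0,"slide":[0,0,0],"twist":[0,0,0]}
  ]
}}

```text
clock: 32.18
tcp_pos: [0.4661, -0.0589, 0.0161]
tool_rot: [[-0.044, -0.004, 0.999], [-0.999, 0.002, -0.043], [-0.002, -1.0, -0.004]]
force: [-0.2, 0.1, 0.2]
width: 0.153
```

Emit:
{"name": "play_rows", "arguments": {
  "commands": [
    {"grip":0,"slide":[0,0,-0.4],"twist":[0,0,0]},
    {"grip":0,"slide":[0,0,-0.3],"twist":[0,0,0]},
    {"grip":0,"slide":[0,0,-0.2],"twist":[0,0,0]},
    {"grip":0,"slide":[0,0,0],"twist":[0,0,0]},
    {"grip":0,"slide":[0,0,0],"twist":[0,0,0]}
  ]
}}

```text
clock: 32.6
tcp_pos: [0.4674, -0.0593, 0.0086]
tool_rot: [[-0.044, -0.0, 0.999], [-0.999, 0.001, -0.044], [-0.001, -1.0, -0.0]]
force: [0.5, 0.0, -0.4]
width: 0.155
```

Emit:
{"name": "play_rows", "arguments": {
  "commands": [
    {"grip":0,"slide":[0,0,-0.25],"twist":[0,0,0]},
    {"grip":0,"slide":[0,0,0],"twist":[0,0,0]},
    {"grip":0,"slide":[0,0,0],"twist":[0,0,0]}
  ]
}}

```text
clock: 32.85
tcp_pos: [0.467, -0.0593, 0.0056]
tool_rot: [[-0.044, -0.001, 0.999], [-0.999, 0.002, -0.044], [-0.002, -1.0, -0.001]]
force: [0.9, 0.7, -0.4]
width: 0.155
```

Emit:
{"name": "play_rows", "arguments": {
  "commands": [
    {"grip":16,"slide":[0,0,0],"twist":[0,0,0]},
    {"grip":22,"slide":[0,0,0],"twist":[0,0,0]},
    {"grip":32,"slide":[0,0,0],"twist":[0,0,0]},
    {"grip":32,"slide":[0,0,0],"twist":[0,0,0]},
    {"grip":32,"slide":[0,0,0.8],"twist":[0,0,0]}
  ]
}}

```text
clock: 33.27
tcp_pos: [0.4657, -0.059, 0.0125]
tool_rot: [[-0.044, -0.004, 0.999], [-0.999, 0.002, -0.044], [-0.002, -1.0, -0.005]]
force: [0.1, 0.6, 0.5]
width: 0.321
```

Emit:
{"name": "play_rows", "arguments": {
  "commands": [
    {"grip":32,"slide":[0,0,1.5],"twist":[0,0,0]},
    {"grip":32,"slide":[0,0,3],"twist":[0,0,0]},
    {"grip":32,"slide":[0,0,3.5],"twist":[0,0,0]},
    {"grip":32,"slide":[0,0,3.5],"twist":[0,0,0]},
    {"grip":32,"slide":[0,0,3.5],"twist":[0,0,0]}
  ]
}}

```text
clock: 33.68
tcp_pos: [0.4667, -0.0592, 0.1659]
tool_rot: [[-0.044, -0.001, 0.999], [-0.999, 0.001, -0.044], [-0.001, -1.0, -0.001]]
force: [1.0, 0.1, -0.1]
width: 0.32
```

Emit:
{"name": "play_rows", "arguments": {
  "commands": [
    {"grip":32,"slide":[-2,3,1],"twist":[0,0,0]},
    {"grip":32,"slide":[-2,3,0],"twist":[0,0,0]},
    {"grip":32,"slide":[-2,3,0],"twist":[0,0,0]},
    {"grip":32,"slide":[-2,3,0],"twist":[0,0,0]},
    {"grip":32,"slide":[-2,3,0],"twist":[0,0,0]}
  ]
}}

```text
clock: 34.1
tcp_pos: [0.366, 0.0917, 0.1746]
tool_rot: [[-0.045, 0.001, 0.999], [-0.999, 0.002, -0.045], [-0.002, -1.0, 0.0]]
force: [0.5, -0.1, -0.4]
width: 0.319
```

Emit:
{"name": "play_rows", "arguments": {
  "commands": [
    {"grip":32,"slide":[0,3.5,0],"twist":[0,0,0]},
    {"grip":32,"slide":[0,3,0],"twist":[0,0,0]},
    {"grip":32,"slide":[0,0,0],"twist":[0,0,0]},
    {"grip":32,"slide":[0,0,0],"twist":[0,0,0]}
  ]
}}

```text
clock: 34.43
tcp_pos: [0.3667, 0.1568, 0.1743]
tool_rot: [[-0.04, -0.0, 0.999], [-0.999, 0.001, -0.04], [-0.001, -1.0, -0.0]]
force: [-0.4, 0.2, -0.4]
width: 0.323
```

Run:
```python
from h import *
s=get_state();print(s['clock'],s['tcp_pos'],s['force'])
p,d=read_camera("side");cv2.imwrite("pics/s23.png",cv2.resize(p[130:310,190:370],None,fx=3.3,fy=3.3)[:,:,::-1]);np.savez("s23.npz",p=p,d=d)
p,d=read_camera("top");cv2.imwrite("pics/t23.png",cv2.resize(p[120:290,130:450],None,fx=2.5,fy=2.5,interpolation=cv2.INTER_CUBIC)[:,:,::-1]);np.savez("t23.npz",p=p,d=d)
```

```text
34.4333 [0.36673092 0.15680449 0.17432333] [-0.4316763   0.16803517 -0.42965848]
```

View pics/s23.png

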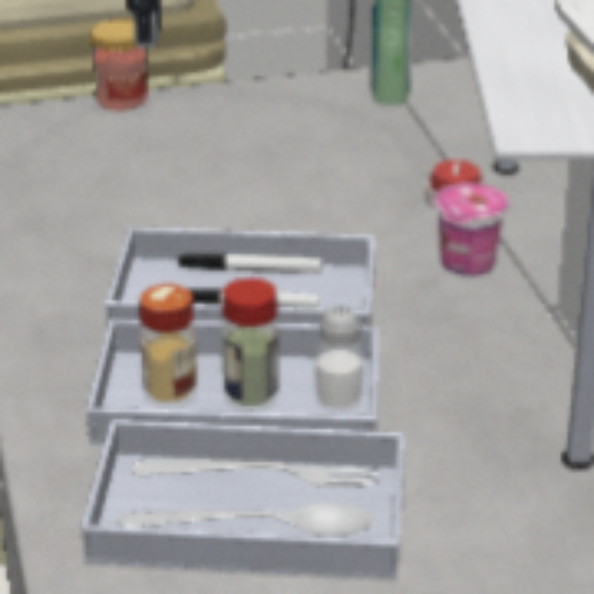

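View pics/t23.png

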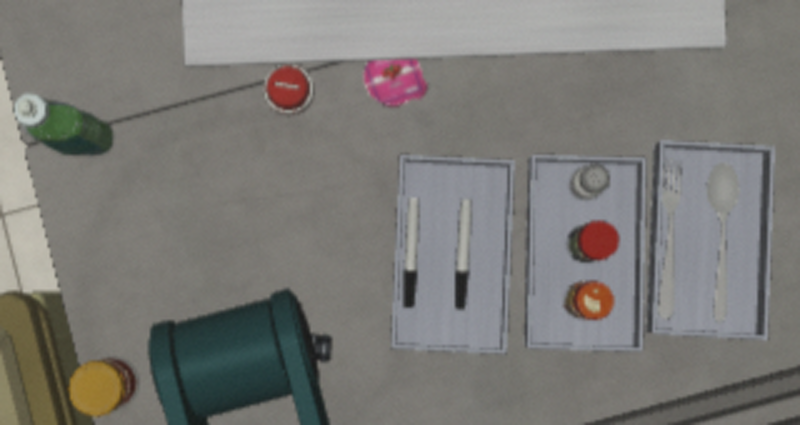

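Both views agree. The pens lie parallel in the left tray, with the loose pen at (463,253). Both jars stand upright by the shaker at (598,240) and (593,300). The spoon lies beside the fork, and the timer, tub, bottle and big jar sit at their first pixels. Arm clear; handing in.

Run:
```python
from cell import *
print(hand_in());
```

```text
the job is handed in; nothing more can be done
None
```

The job is done and handed in at about 34.5 s of the 72 s limit, in the order asked.

- **Jars:** jar_tall, then jar_short, each gripped with the tool leaning 35°, now stand upright on the floor of the tray with the salt shaker.
- **Spoon:** it lies flat and lengthwise beside the fork.
- **Pen:** it lies flat and parallel to the fixed pen in its tray.

The last side and top pictures showed all four items in the right trays. By eye, the timer, tub, squeeze bottle and big jar were at the same picture positions as at the start, and the gripper was clear of everything. I checked the final positions by eye and did not measure them.

Not everything went to plan:

- **jar_tall swung in the grip:** it tilted about 12° in the pads on the way over, so I turned the tool to bring it upright before setting it down. It did not tip over.
- **First spoon grasp missed:** the fingers shut on top of the handle and pressed with about 18 N. I looked again, found the spoon had barely moved, and gripped it lower on the second try.
- **Jar position check disagreed:** the two cameras differed by about 4 to 8 mm on the jars' y positions. That was within the open gripper's clearance.

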